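Draw down the relay cover crosswise

ROBOT

A 6-joint arm with a two-finger parallel gripper is mounted at the origin on the work surface. World frame = base frame: x ahead of the robot, y to its left, z up, the work surface at z = 0. Lengths are in m, angles in rad, forces in N, time in s.
With the tool pointing down it reaches from about 0.375 to 0.9 m from the base axis. Payload 3.1 kg.
Tool frame: the origin (TCP) lies at the centre of the arm's flange, where the gripper is bolted on; the fingertips stand robot.tip_extent ahead of it and the grasp point (between the pads) lies 164 mm ahead of it (robot.tip_extent is the distance from the TCP to the fingertips, in m); z points along the fingers, y is the line along which they close (so a half turn about z gives the same grasp; the last joint's range is limited). The gripper opens to 87 mm and grips with 3 to 60 N. Pads are 19 mm wide; open, the fingers measure 117 mm over their backs; the gripper's body (75 mm by 190 mm) begins 51 mm behind the grasp point.
Start: joints at [1.167, 0.527, 1.433, -0, 1.181, -0.178], TCP at [0.14, 0.609, 0.405] pointing down, gripper open.
Joint ranges: [-3.08, 3.08], [-0.75, 2.2], [0.22, 2.44], [-1.43, 4.57], [0, 2.65], [-2.85, 2.85]. Speed limits (rad/s): [2.79, 2.79, 3.14, 3.14, 3.14, 3.14].

INTERFACE

Orientations are given as a unit quaternion [x, y, z, w].
In Python, from rig import get_obs, camera, hand_in, cut_out, robot gives the robot as it stands.
- The arm moves only by the tool step_arm, never from a script. Its argument "rows" is a list of rows, each a list of 6 numbers: the shift along the world's x, y, z in m, then the turn, a rotation vector about the world's x, y, z in degrees. A call has 1 to 12 rows; each row shifts and turns the commanded pose from where the row before left it; what a row does not reach is not made up. A row lasts 1/8 s, in which the tool goes at most 62.5 mm and 10.7 degrees, less where a joint would pass 70% of its speed; a pose out of reach is approached as far as the arm can. A call is refused whole if a number of a shift passes 0.0625 or a number of a turn 10.7, either way. A call with a gripper value outside its range is refused whole. "jaw" is the finger opening in m, from 0 to 0.087, set as the call begins (left out, the last holds). The fingers move at their own pace and stop on an object; "squeeze" is the grip in N (left out, the last holds). Time passes only in rows, so rows that do not move let the fingers close. It gives the time, the measured TCP pose, the force, the opening and the grip force at its end, in the units of the state.
- get_obs(): the state, without advancing time (a new reading comes with each control period).
- camera(name): name is "side" or "top"; returns a dict with "pixels" (400x640x3 uint8, blue, green, red), "depth" (400x640 float32, m along the optical axis (not along the pixel's ray), 0 where there is no reading), "fov_y" (degrees; the focal length in pixels is half the picture's height over the tangent of half this angle, whatever the lens; pixels are square), "cx", "cy" (the principal point, pixels), "extrinsics" (4x4, takes a point from camera to world coordinates). Camera axes: x right, y up, looking along -z (the intrinsics and any distortion apply to the point x, -y, -z); pixel columns grow to the right and rows downward; lengths in m; the calibration is good to about 2 mm. A picture is of the moment at which its call begins.
- hand_in(): hands the job in; it is judged then, once.
Trained networks look in the newest picture that a camera, given by its name, has taken for a name from the list of things; names that differ only in an ending like _2 or _b are one class to them, and where a whole thing is asked for, a point or a joint stands for the part that bears it (a point fixed in the world has none). Each returns a list of dicts, best first, with "confidence" (0 to 1); they miss things now and then, are a little off and sometimes report something else, mostly with a low value. They report only what shows in the picture. A call takes as long as a camera call. They do not tell look-alikes from the thing itself.
- cut_out(label, camera): "region" (400x640 bool, what is visible of it) and "extent" ([centre column, centre row, width, height] in pixels, round what is visible of it).
The state is a dict: "time": time; "q": joint angles; "joint_velocities": joint speeds; "joint_torque": joint torques, N m; "position": TCP position; "tool_rot": TCP orientation; "ft_force": force on the tool from outside, world axes, zero at the start; "moment": the same for the moment, N m; "grip_width": finger opening in m; "grip_force": force on a finger pad.
Only numpy, scipy, OpenCV 4.12 (cv2) and the standard library are available. Lean on these libraries where they do the work, as an engineer would, in place of code of your own. Each camera call takes 0.05 s, during which the arm holds its last target. There are 200 camera calls.

TASK

Tighten the four brass thumb screws of the relay cover clockwise, going crosswise between opposite corners: a first round of about a fifth of a turn each, then a second round, again crosswise, until each screw is snug. The cover must come down level, never visibly cocked, and end fully home and flat under four snug screws; do not overtighten any screw, and leave the parts in the drawer alone.

Things in the scene. Friction and masses are not known exactly. Their poses are not given: they have to be found in the camera images.
- housing: Grey relay housing bolted to the bench, 156 x 150 mm foot (with ears along x to 220 mm), 43 mm high to its rim. Origin: centre of the underside; z up. The cover sits inside the rim; the screws stand at (+-44, +-44) mm in its x, y.
- cover: Scuffed aluminium cover, 120 x 120 x 8 mm, a 46 mm square panel raised 4 mm on top; 0.35 kg, 1.5 mm play in the rim. Origin: centre of underside, z up. Spring plungers (3 to 7 N each) push it up against the screw flanges; underside about 40.5 mm over the bench at the start. It has 4.5 to 6.2 mm (not known) to go down to four firm, equally high seats at its corners, then about flush with the rim.
- screw1: Brass thumb screw at the housing's (+44, +44) mm corner, diagonally across from screw3. Origin: on its axis, underside of its bearing flange, 48.5 mm over the bench at the start; z up. Flange 18 mm across, 4 mm thick; grip bar 34 mm long along the screw's own x, 10 mm thick along its y, from 8 to 34 mm above the origin. Clockwise from above tightens and lowers it 2.5 mm per rad.
- screw2: Like screw1, at the housing's (+44, -44) mm corner, diagonally across from screw4. Pushing down on any screw while turning it adds to its load on the cover: let the grip follow it down.
- screw3: Like screw1, at the housing's (-44, -44) mm corner, diagonally across from screw1. A screw snugged while the cover is still a little cocked loses about 10 N when the cover comes level.
- screw4: Like screw1, at the housing's (-44, +44) mm corner, diagonally across from screw2.
- screw1_turn (a joint): Angle of screw1 in rad, -0.1 to 0.1 at the start, growing as it tightens (same angle, same flange height for all four); stays where left. The seat is met between 1.8 and 2.5 rad, not known. From there the moment climbs; about 0.2 N m over its free-running level is snug: about 30 N of flange on cover, 12 N more per 0.1 rad. Under 15 N is loose, over 60 N overtight.
- screw2_turn (a joint): The same for screw2.
- screw3_turn (a joint): The same for screw3.
- screw4_turn (a joint): The same for screw4.
- drawer: Shallow oak drawer lifted out onto the bench, 240 x 200 x 45 mm, four compartments. Origin: centre of its underside.
- dial: Black bakelite timer dial, 60 mm across, 26 mm high, in a drawer compartment. Bystander.
- lug1: Copper cable lug, about 50 x 22 x 13 mm, in a drawer compartment. Bystander.
- lug2: A second copper lug like the first. Bystander.
- puller: Red plastic fuse puller, 73 x 18 x 12 mm, in a drawer compartment. Bystander.
Not all that is in view belongs to the job. There is more than one size of the cover; the one meant has the size given above. What is meant by the housing is not pink, and is the larger of those in its own colour.

How it is judged:
On the way, in this order (a step that is already met when the one before it is completed fails the run):
1. First round: one opposite pair of screws is turned in by about a fifth of a turn (0.8 to 1.7 rad) while the other pair is still at the start (under 0.5 rad) (((value of joint screw1_turn between 0.8 and 1.7 rad and value of joint screw3_turn between 0.8 and 1.7 rad and value of joint each of screw2_turn, screw4_turn below 0.5 rad) or (value of joint screw2_turn between 0.8 and 1.7 rad and value of joint screw4_turn between 0.8 and 1.7 rad and value of joint each of screw1_turn, screw3_turn below 0.5 rad))), for 0.1 s.
2. First round done: all four screws are turned in by about a fifth of a turn (0.8 to 1.7 rad) (value of joint screw1_turn between 0.8 and 1.7 rad and value of joint screw2_turn between 0.8 and 1.7 rad and value of joint screw3_turn between 0.8 and 1.7 rad and value of joint screw4_turn between 0.8 and 1.7 rad), for 0.1 s.
3. Second round: one opposite pair is brought home (past 1.8 rad) while the other pair is not yet turned further (under 1.7 rad) (((value of joint each of screw1_turn, screw3_turn above 1.8 rad and value of joint each of screw2_turn, screw4_turn below 1.7 rad) or (value of joint each of screw2_turn, screw4_turn above 1.8 rad and value of joint each of screw1_turn, screw3_turn below 1.7 rad))), for 0.1 s.
At the end, for the whole second after the job is handed in: Every screw presses on the cover with more than 15 N, and the cover lies still on its seats, flat within 0.01 rad, its underside less than 37 mm above the housing's underside (contact force between each of screw1, screw2, screw3, screw4 and cover above 15 N and angle between cover's own z axis and vertical below 0.01 rad and z of cover in the frame of housing below 0.037 m and linear speed of cover below 0.01 m/s); the robot touches nothing.
It fails at once if the cover is cocked by more than 0.038 rad (about 2 degrees) (angle between cover's own z axis and vertical above 0.038 rad).
It fails at once if a screw is overtightened: it presses on the cover with more than 60 N (contact force between any of screw1, screw2, screw3, screw4 and cover above 60 N).
It fails at once if a part in the drawer is moved by more than 15 mm (distance of any of dial, lug1, lug2, puller from where it was at the start of the episode above 0.015 m).
It also fails if it takes over 72 s, if anything falls off the work surface, if the arm or the gripper's body presses on something with over 40 N, if the wrist force passes 120 N, or if a joint passes its speed limit or range.

## Working session

There is one attempt and no reset: what is moved stays moved. The work goes in short steps, Python scripts to look and compute and a tool call to move; the robot and the scene stay as the last step left them, time stands still between calls to the robot, and variables do not carry over. Pictures are saved under pics/ and viewed, at most 10 in all, crops included, and the job is handed in when it is done.

Besides the shell and the picture viewer there is one more tool, called after "Emit:" by a JSON object that holds its "op" and its "data", one argument or row to a line. step_arm: Moves the arm, as the interface text tells. Its arguments: {"type":"object","properties":{"rows":{"type":"array"},"jaw":{"type":"number"},"squeeze":{"type":"number"}},"required":["rows"]}

```bash
ls; mkdir -p pics; python3 - <<'E'
from rig import *
import cv2, numpy as np
ims=[]
for n in ["top","side"]:
    c=camera(n); cv2.imwrite(f"pics/{n}0.png",c["pixels"]); print(n,c["fov_y"],c["cx"],c["cy"],np.round(c["extrinsics"],3).tolist(),[k for k in c])
    np.savez(f"{n}0.npz",**{k:v for k,v in c.items()})
    for l in ["housing","cover","screw1","drawer"]:
        try:
            for d in cut_out(l,n): print(l,round(d["confidence"],2),np.round(d["extent"]))
        except Exception as e: print(e)
print(get_obs()); print(robot.tip_extent)
E
```

```text
pics
top 50.33371398074753 327.09957019280245 201.6263622753697 [[-0.028, 0.991, -0.131, 0.303], [-1.0, -0.028, -0.004, -0.062], [-0.008, 0.131, 0.991, 1.344], [0.0, 0.0, 0.0, 1.0]] ['pixels', 'depth', 'fov_y', 'cx', 'cy', 'extrinsics']
housing 0.9 [256. 257.  43.  47.]
housing 0.88 [332. 182.  60.  61.]
housing 0.47 [228. 194.  15.  19.]
cover 0.78 [392. 279.  59.  61.]
cover 0.72 [414. 178.  63.  59.]
cover 0.55 [331. 180.  47.  46.]
screw1 0.63 [505. 255.  11.   8.]
screw1 0.57 [324. 198.   4.  14.]
screw1 0.47 [463. 246.  11.  12.]
screw1 0.41 [341. 160.   5.  10.]
screw1 0.41 [487. 232.   8.   9.]
screw1 0.4 [478. 270.   7.  10.]
screw1 0.28 [212. 176.  70.  80.]
drawer 0.93 [213. 177.  69.  79.]
side 57.11431727651406 322.73031835767637 204.29911222356017 [[-0.981, 0.159, -0.115, 0.32], [-0.196, -0.764, 0.615, 0.675], [0.01, 0.625, 0.78, 0.981], [0.0, 0.0, 0.0, 1.0]] ['pixels', 'depth', 'fov_y', 'cx', 'cy', 'extrinsics']
housing 0.79 [379. 125.  58.  41.]
housing 0.63 [355. 279.  54.  41.]
housing 0.6 [301. 201.  66.  46.]
cover 0.85 [311. 153.  59.  38.]
cover 0.7 [298. 201.  
[... 354 characters left out ...]
0.5, 'q': array([ 1.16647797e+00,  5.27532929e-01,  1.43273953e+00, -1.39182529e-05,
        1.18141103e+00, -1.78543142e-01]), 'joint_velocities': array([-0.00016064, -0.00268888, -0.0004872 , -0.00026147, -0.00194562,
       -0.00078623]), 'joint_torque': array([-9.36804827e-04, -4.39604437e+01, -1.76788545e+01,  6.32965565e-02,
        5.16152359e-02, -4.28295914e-05]), 'position': array([0.13989949, 0.60910699, 0.40471553]), 'tool_rot': array([ 1.12645367e-01,  9.93635255e-01, -4.53523644e-05, -6.88293787e-06]), 'ft_force': array([ 0.91402502, -0.27542652, -0.28147371]), 'moment': array([-0.01545843, -0.02804037,  0.05594835]), 'grip_force': 0.0, 'grip_width': 0.08733563542900612}
0.1822
```

View pics/top0.png

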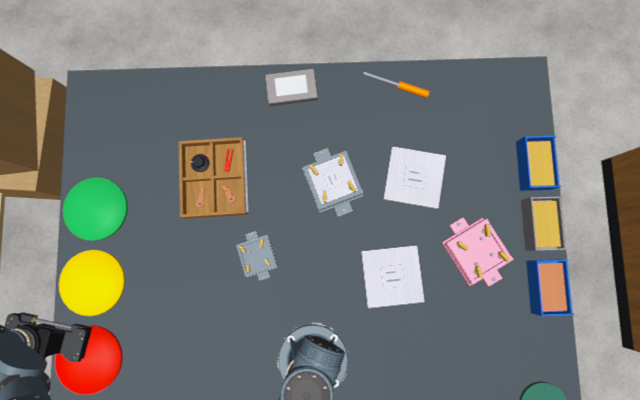

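View pics/side0.png

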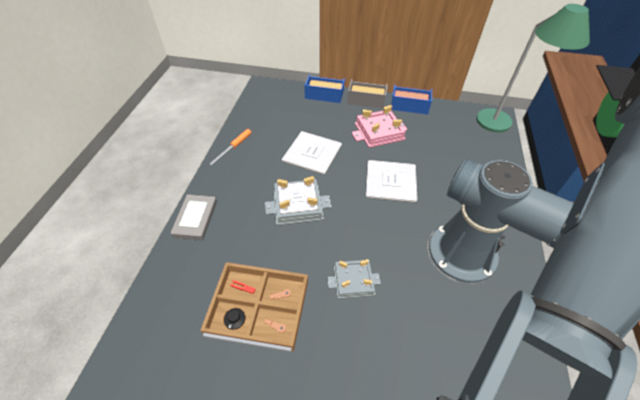

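Candidates: large grey housing at top (332,182), small grey at (256,257), pink at (478,252); loose covers at (414,178) and (392,279). The description picks the large grey one at (332,182). I'll check it in one close crop.

```bash
cat > h.py <<'E'
import numpy as np, cv2
def load(n): return dict(np.load(n))
def f(c): return 200/np.tan(np.radians(float(c["fov_y"]))/2)
def proj(c,P):
    E=c["extrinsics"]; p=(np.asarray(P)-E[:3,3])@E[:3,:3]
    F=f(c); return np.stack([c["cx"]+F*p[...,0]/-p[...,2], c["cy"]-F*p[...,1]/-p[...,2]],-1)
def cloud(c):
    F=f(c); v,u=np.mgrid[:400,:640]; d=c["depth"]
    p=np.stack([(u-c["cx"])*d/F,-(v-c["cy"])*d/F,-d],-1)
    return p@c["extrinsics"][:3,:3].T+c["extrinsics"][:3,3]
def ray(c,uv,z):
    F=f(c); E=c["extrinsics"]; d=np.array([(uv[0]-c["cx"])/F,-(uv[1]-c["cy"])/F,-1])@E[:3,:3].T
    return E[:3,3]+d*(z-E[2,3])/d[2]
def ortho(c,cx,cy,z,half=.12,s=.0005):
    # up=+x, left=+y
    n=int(2*half/s); r,q=np.mgrid[:n,:n]
    P=np.stack([cx+half-r*s,cy+half-q*s,np.full((n,n),z)],-1)
    m=proj(c,P).astype(np.float32)
    return cv2.remap(c["pixels"],m[...,0],m[...,1],cv2.INTER_CUBIC)
E
python3 - <<'E'
from h import *
out=[]
for n in ["top","side"]:
    c=load(n+"0.npz"); pc=cloud(c); 
    px=(332,182) if n=="top" else (298,201)
    P=pc[px[1],px[0]]; print(n,P, ray(c,px,.0525))
    b=pc[230:240,300:310] if n=="top" else pc[230:240,350:360]
    print("bench z",np.median(b[...,2]))
    # whole scene: bright cover mask near
    hsv=cv2.cvtColor(c["pixels"],cv2.COLOR_BGR2HSV)
    near=np.linalg.norm(pc[...,:2]-P[:2],axis=-1)<.13
    br=near&(hsv[...,1]>100)&(hsv[...,2]>90)&(pc[...,2]>.03)&(hsv[...,0]<35)&(hsv[...,0]>8)
    k,lab,st,ce=cv2.connectedComponentsWithStats(br.astype(np.uint8))
    for i in range(1,k):
        if st[i,4]>5:
            print(n,ce[i].round(1),st[i,4],"z",np.percentile(pc[lab==i][:,2],[10,50,90]).round(4),np.median(pc[lab==i],axis=0).round(4), ray(c,ce[i],.075).round(4))
    if n=="top": C=P
    o=ortho(c,C[0],C[1],.0525,half=.13,s=.00065); out.append(o)
cv2.imwrite("pics/o0.png",np.hstack(out)); print(C,out[0].shape)
E
```

```text
top [ 0.53389437 -0.07341335  0.05662987] [ 0.53463446 -0.07345056  0.0525    ]
bench z 3.4436877170973546e-06
top [340.7 158.7] 25 z [0.0797 0.0833 0.0866] [ 0.6003 -0.1021  0.0833] [ 0.6019 -0.1018  0.075 ]
top [313.6 169.5] 31 z [0.0745 0.0818 0.0852] [ 0.5703 -0.0194  0.0818] [ 0.5709 -0.0185  0.075 ]
top [351.1 185.8] 31 z [0.07   0.0812 0.0836] [ 0.5159 -0.1299  0.0812] [ 0.5173 -0.1305  0.075 ]
top [323.9 196.2] 27 z [0.0803 0.0832 0.0856] [ 0.4872 -0.0479  0.0832] [ 0.488  -0.0477  0.075 ]
side [ 0.53784156 -0.05416154  0.05218163] [ 0.53776674 -0.05391179  0.0525    ]
bench z 0.0012424661704350526
side [308.4 180.4] 48 z [0.0665 0.0799 0.0839] [ 0.5199 -0.1272  0.0799] [ 0.5196 -0.1293  0.075 ]
side [282.3 182.8] 49 z [0.0679 0.0812 0.0848] [ 0.6008 -0.0972  0.0812] [ 0.6019 -0.1013  0.075 ]
side [312.  201.2] 42 z [0.066  0.0764 0.0853] [ 0.4884 -0.0433  0.0764] [ 0.4886 -0.0444  0.075 ]
side [284.2 204.2] 44 z [0.066  0.0762 0.0836] [ 0.5722 -0.0151  0.0762] [ 0.5719 -0.0148  0.075 ]
[ 0.53389437 -0.07341335  0.05662987] (400, 400, 3)
```

View pics/o0.png

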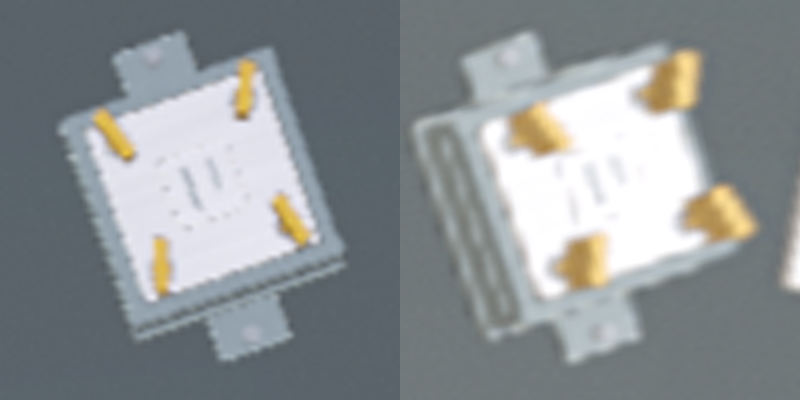

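```bash
cat > fit.py <<'E'
from h import *
from scipy.optimize import minimize
def fitbars(c,x0,z0=[.0485]*4,pts=None):
    """per-screw box fit: returns list of (x,y,theta,score)"""
    hsv=cv2.cvtColor(c["pixels"],cv2.COLOR_BGR2HSV).astype(float)
    S=8; res=[]
    for (x,y,th),z in zip(x0,z0):
        u0,v0=np.round(proj(c,np.array([x,y,.07]))).astype(int); R=13
        sl=np.s_[v0-R:v0+R+1,u0-R:u0+R+1]
        h=hsv[sl]; m=np.clip((h[...,1]-40)/110,0,1)*((h[...,0]<40)&(h[...,0]>5))
        def sil(p):
            L,T=.017,.005; cs,sn=np.cos(p[2]),np.sin(p[2])
            P=np.array([[p[0]+a*L*cs-b*T*sn,p[1]+a*L*sn+b*T*cs,z+k] for a in(-1,1) for b in(-1,1) for k in(.008,.034)])
            q=proj(c,P)-[u0-R-.5,v0-R-.5]
            hull=cv2.convexHull((q*S*16-8).astype(np.int32))
            im=np.zeros(((2*R+1)*S,)*2,np.uint8); cv2.fillConvexPoly(im,hull,255,cv2.LINE_8,4)
            return cv2.resize(im,(2*R+1,)*2,interpolation=cv2.INTER_AREA)/255.
        cost=lambda p:((sil(p)-m)**2).sum()/m.sum()
        best=min((minimize(lambda s:cost([x+s[0]*.003,y+s[1]*.003,th+s[2]*.3]),np.array(s0),method="Nelder-Mead",options=dict(initial_simplex=np.array(s0)+np.vstack([np.zeros(3),np.eye(3)]))) for s0 in [(0,0,0),(.5,.5,.7),(-.5,-.5,-.7)]),key=lambda r:r.fun)
        s=best.x; res.append((x+s[0]*.003,y+s[1]*.003,th+s[2]*.3,best.fun))
    return np.array(res)
def square(P):  # A(+,-) B(+,+) C(-,-) D(-,+) -> centre,yaw,residual mm
    ce=P.mean(0); M=np.array([[44,-44],[44,44],[-44,-44],[-44,44]])*1e-3
    Q=P-ce; yaw=np.arctan2((M[:,0]*Q[:,1]-M[:,1]*Q[:,0]).sum(),(M*Q).sum())
    R=np.array([[np.cos(yaw),-np.sin(yaw)],[np.sin(yaw),np.cos(yaw)]])
    return ce,yaw,(Q-M@R.T)*1e3,ce+M@R.T
E
python3 - <<'E'
from fit import *
x0=[(.602,-.1015,-.14),(.5715,-.0165,.6),(.5185,-.13,.47),(.488,-.046,0)]
for n in ["top","side"]:
    c=load(n+"0.npz"); r=fitbars(c,x0); print(n); print(r.round(4)); ce,yaw,res,P=square(r[:,:2]); print(ce.round(4),yaw.round(4),res.round(1).tolist(),P.round(4).tolist())
    pc=cloud(c); hsv=cv2.cvtColor(c["pixels"],cv2.COLOR_BGR2HSV)
    m=(hsv[...,1]<25)&(hsv[...,2]>170)&(np.linalg.norm(pc[...,:2]-ce,axis=-1)<.08)&(pc[...,2]>.035)&(pc[...,2]<.06)
    (q,s,a)=cv2.minAreaRect((pc[m][:,:2]*1e4).astype(np.float32)); print("cover rect",np.array(q)/1e4,np.array(s)/10,a,m.sum())
    g=pc[m]; zz=g[:,2]; print(np.percentile(zz,[5,25,50,75,95]).round(4))
E
```

```text
top
[[ 0.6007 -0.1016 -0.1207  0.3082]
 [ 0.5718 -0.0183  0.5462  0.2748]
 [ 0.5173 -0.1313  0.521   0.39  ]
 [ 0.4877 -0.0479 -0.0229  0.2723]]
[ 0.5444 -0.0748] 0.3389 [[0.2, 0.1], [0.6, 0.4], [-0.2, -0.4], [-0.5, 0.0]] [[0.6005, -0.1017], [0.5712, -0.0187], [0.5175, -0.1309], [0.4882, -0.0479]]
cover rect [ 0.54548198 -0.07445316] [123.98970947 123.22648926] 19.320999145507812 1322
[0.0444 0.0476 0.0496 0.0519 0.0553]
side
[[ 0.6052 -0.1066 -0.4853  0.3422]
 [ 0.5739 -0.0205  1.2616  0.5994]
 [ 0.5196 -0.1367  0.9253  0.3236]
 [ 0.4881 -0.0498  0.2075  0.6259]]
[ 0.5467 -0.0784] 0.3406 [[2.3, -1.5], [0.4, 1.8], [-0.3, -2.1], [-2.4, 1.9]] [[0.6029, -0.1052], [0.5735, -0.0222], [0.5199, -0.1346], [0.4905, -0.0516]]
cover rect [ 0.54682949 -0.07472167] [143.15684814 145.07000732] 19.17040252685547 1044
[0.0427 0.0474 0.0498 0.0519 0.0556]
```

Chosen: the grey housing with the white cover. The fit gives centre (0.5444, -0.0748), yaw 0.339, and screws on an 88 mm square to within 0.7 mm. Screw B is at (0.571, -0.019), C at (0.518, -0.131), A at (0.601, -0.102) and D at (0.488, -0.048). Moving over B.

Emit:
{"op": "step_arm", "data": {
  "rows": [
    [0.027,-0.0392,-0.0066,0,0,2.8],
    [0.027,-0.0392,-0.0066,0,0,2.8],
    [0.027,-0.0392,-0.0066,0,0,2.8],
    [0.027,-0.0392,-0.0066,0,0,2.8],
    [0.027,-0.0392,-0.0066,0,0,2.8],
    [0.027,-0.0392,-0.0066,0,0,2.8],
    [0.027,-0.0392,-0.0066,0,0,2.8],
    [0.027,-0.0392,-0.0066,0,0,2.8],
    [0.027,-0.0392,-0.0066,0,0,2.8],
    [0.027,-0.0392,-0.0066,0,0,2.8],
    [0.027,-0.0392,-0.0066,0,0,2.8],
    [0.027,-0.0392,-0.0066,0,0,2.8]
  ],
  "jaw": 0.045,
  "squeeze": 10
}}

```text
time: 2.0
position: [0.4649, 0.1373, 0.3256]
tool_rot: [-0.18, 0.984, -0.0, 0.001]
ft_force: [1.5, 0.6, -0.8]
grip_width: 0.045
grip_force: 0.0
```

Emit:
{"op": "step_arm", "data": {
  "rows": [
    [0.027,-0.0392,-0.0066,0,0,2.8],
    [0.027,-0.0392,-0.0066,0,0,2.8],
    [0.027,-0.0392,-0.0066,0,0,2.8],
    [0.027,-0.0392,-0.0066,0,0,2.8],
    [0,0,0,0,0,0]
  ]
}}

```text
time: 2.62
position: [0.5742, -0.0212, 0.299]
tool_rot: [-0.273, 0.962, -0.001, 0.001]
ft_force: [-0.5, 0.3, 0.6]
grip_width: 0.045
grip_force: 0.0
```

```bash
cat >> h.py <<'E'
def yaw(o):
    from scipy.spatial.transform import Rotation as R
    y=R.from_quat(o["tool_rot"]).as_matrix()[:,1]; return np.arctan2(y[1],y[0])
def st():
    from rig import get_obs
    o=get_obs(); print("t",round(o["time"],2),"p",o["position"].round(4),"yaw",round(yaw(o),3),"q6",round(o["q"][5],2),"F",o["ft_force"].round(1),"M",o["moment"].round(3),"w",round(o["grip_width"],4),"g",round(o["grip_force"],1)); return o
E
python3 -c "
from h import *; o=st(); d=np.array([.5712,-.0187,.239])-o['position']; print(d, np.degrees(2.117-yaw(o)))"
```

```text
t 2.62 p [ 0.5742 -0.0212  0.299 ] yaw 2.123 q6 -2.35 F [-0.5  0.3  0.6] M [ 0.055  0.089 -0.002] w 0.045 g 0.0
[-0.00297863  0.00252667 -0.0599991 ] -0.3414340152138146
```

Emit:
{"op": "step_arm", "data": {
  "rows": [
    [-0.003,0.0025,-0.03,0,0,0],
    [0,0,-0.03,0,0,0],
    [0,0,0,0,0,0],
    [0,0,0,0,0,0],
    [0,0,0,0,0,0]
  ]
}}

```text
time: 3.25
position: [0.5694, -0.0154, 0.2406]
tool_rot: [-0.275, 0.962, -0.001, 0.001]
ft_force: [-0.1, -0.1, -0.0]
grip_width: 0.0449
grip_force: 0.0
```

```bash
python3 -c "
from h import *; o=st(); print(o['q'].round(3))"
```

```text
t 3.25 p [ 0.5694 -0.0154  0.2406] yaw 2.127 q6 -2.35 F [-0.1 -0.1 -0. ] M [ 0.041  0.011 -0.004] w 0.0449 g 0.0
[-0.223  0.69   1.7    0.     0.749 -2.35 ]
```

Emit:
{"op": "step_arm", "data": {
  "rows": [
    [0,0,0,0,0,0],
    [0,0,0,0,0,0],
    [0,0,0,0,0,0],
    [0,0,0,0,0,0]
  ],
  "jaw": 0,
  "squeeze": 10
}}

```text
time: 3.75
position: [0.5702, -0.0175, 0.2395]
tool_rot: [-0.276, 0.961, -0.003, 0.001]
ft_force: [1.2, -15.3, -3.9]
grip_width: 0.0129
grip_force: 6.4
```

```bash
python3 -c "
from h import *; o=st()"
```

```text
t 3.75 p [ 0.5702 -0.0175  0.2395] yaw 2.13 q6 -2.35 F [  1.2 -15.3  -3.9] M [-2.482 -0.282  0.11 ] w 0.0129 g 6.4
```

Emit:
{"op": "step_arm", "data": {
  "rows": [
    [0,0,0,0,0,0],
    [0,0,0,0,0,0]
  ]
}}

```text
time: 4.0
position: [0.5704, -0.0183, 0.2393]
tool_rot: [-0.275, 0.961, -0.003, 0.001]
ft_force: [1.6, -11.0, -2.8]
grip_width: 0.0098
grip_force: 10.0
```

```bash
python3 -c "
from h import *; o=st()
from rig import *
for n in ['top','side']:
    c=camera(n); np.savez(n+'1.npz',**c)
    if n=='side':
        i=c['pixels'][150:250,240:370]; cv2.imwrite('pics/s1.png',cv2.resize(i,None,fx=6,fy=6,interpolation=cv2.INTER_CUBIC))
st()
"
```

```text
t 4.0 p [ 0.5704 -0.0183  0.2393] yaw 2.129 q6 -2.35 F [  1.6 -11.   -2.8] M [-1.721 -0.246 -0.015] w 0.0098 g 10.0
t 4.1 p [ 0.5704 -0.0183  0.2394] yaw 2.129 q6 -2.35 F [  1.6 -10.5  -3. ] M [-1.739 -0.2    0.075] w 0.0101 g 10.0
```

View pics/s1.png

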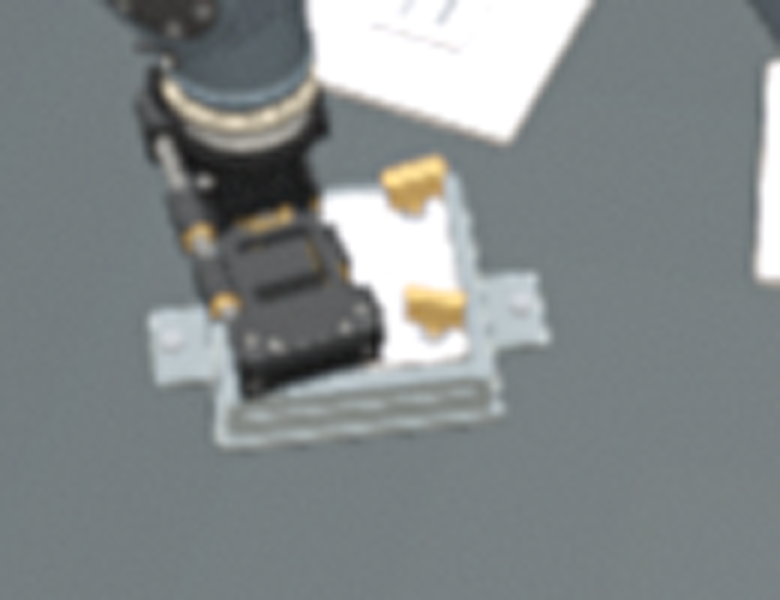

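Emit:
{"op": "step_arm", "data": {
  "rows": [
    [0.001,-0.003,0,0,0,0],
    [0,0,0,0,0,0],
    [0,0,-0.0003,0,0,-6.8],
    [0,0,-0.0003,0,0,-6.8],
    [0,0,-0.0003,0,0,-6.8],
    [0,0,-0.0003,0,0,-6.8]
  ],
  "squeeze": 20
}}

```text
time: 4.85
position: [0.5706, -0.0189, 0.2381]
tool_rot: [-0.039, 0.999, -0.001, 0.001]
ft_force: [1.6, -4.0, 0.3]
grip_width: 0.0098
grip_force: 20.0
```

```bash
python3 -c "
from h import *; o=st()"
```

```text
t 4.85 p [ 0.5706 -0.0189  0.2381] yaw 1.649 q6 -1.88 F [ 1.6 -4.   0.3] M [-0.516 -0.483  0.111] w 0.0098 g 20.0
```

Emit:
{"op": "step_arm", "data": {
  "rows": [
    [0,0,-0.0003,0,0,-6.8],
    [0,0,-0.0003,0,0,-6.8],
    [0,0,-0.0003,0,0,-6.8],
    [0,0,-0.0003,0,0,-6.8],
    [0,0,0,0,0,0],
    [0,0,0,0,0,0]
  ]
}}

```text
time: 5.6
position: [0.5706, -0.0188, 0.237]
tool_rot: [0.195, 0.981, -0.0, 0.001]
ft_force: [3.1, -1.7, -2.2]
grip_width: 0.0094
grip_force: 20.0
```

```bash
python3 -c "
from h import *; o=st()"
```

```text
t 5.6 p [ 0.5706 -0.0188  0.237 ] yaw 1.179 q6 -1.41 F [ 3.1 -1.7 -2.2] M [-0.606 -0.726 -0.049] w 0.0094 g 20.0
```

Emit:
{"op": "step_arm", "data": {
  "rows": [
    [0,0,0,0,0,0],
    [0,0,0,0,0,0],
    [0,0,0.045,0,0,0],
    [-0.0088,-0.0187,0,0,0,8.7],
    [-0.0088,-0.0187,0,0,0,8.7],
    [-0.0088,-0.0187,0,0,0,8.7],
    [-0.0088,-0.0187,0,0,0,8.7],
    [-0.0088,-0.0187,0,0,0,8.7],
    [-0.0088,-0.0187,0,0,0,8.7],
    [0,0,0,0,0,0],
    [0,0,0,0,0,0]
  ],
  "jaw": 0.04
}}

```text
time: 6.98
position: [0.5169, -0.1301, 0.2817]
tool_rot: [-0.255, 0.967, 0.001, -0.0]
ft_force: [-0.1, -0.4, -0.1]
grip_width: 0.0399
grip_force: 0.0
```

```bash
cat >> h.py <<'E'
def tilt(c,z0=.0485,v=1):
    ce=np.array([.544,-.075]); pc=cloud(c); hsv=cv2.cvtColor(c["pixels"],cv2.COLOR_BGR2HSV)
    a=.339; R=np.array([[np.cos(a),-np.sin(a)],[np.sin(a),np.cos(a)]]); L=(pc[...,:2]-ce)@R
    m=(hsv[...,1]<30)&(hsv[...,2]>150)&(np.abs(L).max(-1)<.056)&(np.abs(L).max(-1)>.026)&(np.abs(pc[...,2]-z0)<.012)
    g=L[m]; z=pc[m][:,2]
    for _ in range(3):
        A=np.c_[g,np.ones(len(g))]; s,*_=np.linalg.lstsq(A,z,rcond=None); r=z-A@s; k=abs(r)<2.5*r.std(); g,z=g[k],z[k]
    cov=np.linalg.inv(A.T@A)*r.var()
    t=np.array([[44,44],[44,-44],[-44,-44],[-44,44]])/1000
    print("n",len(z),"slope x,y",s[:2].round(4),"+-",np.sqrt(np.diag(cov))[:2].round(4),"zc",s[2].round(4),"corners 1..4 mm",((t@s[:2]+s[2])*1e3).round(1))
    return s
def look():
    from rig import camera
    for n in ["top","side"]:
        c=camera(n); print(n,end=" ")
        try: tilt(c)
        except Exception as e: print(e)
E
python3 -c "
from h import *; tilt(load('top0.npz'));tilt(load('side0.npz')); look(); o=st()"
```

```text
n 832 slope x,y [-0.0013 -0.0018] +- [0.0025 0.0025] zc 0.0493 corners 1..4 mm [49.1 49.3 49.4 49.2]
n 509 slope x,y [-0.0008 -0.0019] +- [0.0024 0.0022] zc 0.0502 corners 1..4 mm [50.  50.2 50.3 50.1]
top n 66 slope x,y [-0.0602 -0.0809] +- [0.0422 0.0384] zc 0.0521 corners 1..4 mm [45.9 53.  58.3 51.2]
side n 521 slope x,y [-0.0216 -0.0198] +- [0.0025 0.0022] zc 0.0488 corners 1..4 mm [47.  48.8 50.7 48.9]
t 7.08 p [ 0.5172 -0.1299  0.2817] yaw 2.088 q6 -2.54 F [ 0.4 -1.1 -0.4] M [0.041 0.048 0.018] w 0.0397 g 0.0
```

Emit:
{"op": "step_arm", "data": {
  "rows": [
    [0,-0.0005,-0.043,0,0,0],
    [0,0,0,0,0,0],
    [0,0,0,0,0,0]
  ]
}}

```text
time: 7.45
position: [0.5174, -0.1309, 0.2392]
tool_rot: [-0.256, 0.967, -0.0, 0.0]
ft_force: [-0.7, 0.8, -0.0]
grip_width: 0.0401
grip_force: 0.0
```

Emit:
{"op": "step_arm", "data": {
  "rows": [
    [0,0,0,0,0,0],
    [0,0,0,0,0,0],
    [0,0,0,0,0,0],
    [0,0,0,0,0,0],
    [0,0,0,0,0,0]
  ],
  "jaw": 0,
  "squeeze": 15
}}

```text
time: 8.07
position: [0.5175, -0.1317, 0.2391]
tool_rot: [-0.256, 0.967, -0.001, 0.001]
ft_force: [0.8, -1.6, 1.9]
grip_width: 0.0101
grip_force: 15.3
```

```bash
python3 -c "
from h import *; o=st()"
```

```text
t 8.07 p [ 0.5175 -0.1317  0.2391] yaw 2.089 q6 -2.55 F [ 0.8 -1.6  1.9] M [-0.244  0.015  0.076] w 0.0101 g 15.3
```

Well centred. Turning C half of the way, then looking at the tilt.

Emit:
{"op": "step_arm", "data": {
  "rows": [
    [0,-0.0005,-0.0003,0,0,-6.8],
    [0,0,-0.0003,0,0,-6.8],
    [0,0,-0.0003,0,0,-6.8],
    [0,0,-0.0003,0,0,-6.8],
    [0,0,0,0,0,0]
  ],
  "squeeze": 20
}}

```text
time: 8.7
position: [0.5175, -0.1317, 0.2379]
tool_rot: [-0.022, 1.0, 0.0, 0.001]
ft_force: [0.5, 1.1, 3.0]
grip_width: 0.01
grip_force: 20.5
```

```bash
python3 -c "
from h import *; o=st(); look(); look()"
```

```text
t 8.7 p [ 0.5175 -0.1317  0.2379] yaw 1.615 q6 -2.07 F [0.5 1.1 3. ] M [ 0.222 -0.265 -0.032] w 0.01 g 20.5
top n 26 slope x,y [ 0.0772 -0.0642] +- [0.1538 0.0772] zc 0.043 corners 1..4 mm [43.6 49.3 42.5 36.8]
side n 416 slope x,y [-0.0012 -0.0051] +- [0.0027 0.0027] zc 0.0481 corners 1..4 mm [47.8 48.3 48.4 48. ]
top n 23 slope x,y [-0.3362  0.0107] +- [0.0958 0.0505] zc 0.0644 corners 1..4 mm [50.1 49.1 78.7 79.7]
side n 412 slope x,y [-0.0013 -0.0053] +- [0.0028 0.0027] zc 0.048 corners 1..4 mm [47.7 48.2 48.3 47.9]
```

Emit:
{"op": "step_arm", "data": {
  "rows": [
    [0,0,-0.0003,0,0,-6.8],
    [0,0,-0.0003,0,0,-6.8],
    [0,0,-0.0003,0,0,-6.8],
    [0,0,-0.0003,0,0,-6.8],
    [0,0,0,0,0,0],
    [0,0,0,0,0,0]
  ]
}}

```text
time: 9.65
position: [0.5175, -0.1316, 0.2366]
tool_rot: [0.214, 0.977, 0.0, 0.001]
ft_force: [3.5, 4.7, 4.9]
grip_width: 0.0097
grip_force: 20.5
```

```bash
python3 -c "
from h import *; o=st(); look(); look()"
```

```text
t 9.65 p [ 0.5175 -0.1316  0.2366] yaw 1.14 q6 -1.6 F [3.5 4.7 4.9] M [ 0.702 -0.626 -0.073] w 0.0097 g 20.5
top n 8 slope x,y [0.3758 0.4467] +- [0.4165 0.2003] zc 0.0197 corners 1..4 mm [ 55.9  16.5 -16.5  22.8]
side n 453 slope x,y [-0.0017  0.0004] +- [0.0024 0.0024] zc 0.0476 corners 1..4 mm [47.5 47.5 47.6 47.6]
top n 8 slope x,y [-0.896  -0.0029] +- [0.2021 0.1397] zc 0.093 corners 1..4 mm [ 53.5  53.7 132.6 132.3]
side n 448 slope x,y [ 0.0029 -0.0007] +- [0.0025 0.0025] zc 0.0476 corners 1..4 mm [47.7 47.8 47.5 47.5]
```

Emit:
{"op": "step_arm", "data": {
  "rows": [
    [0,0,0,0,0,0],
    [0,0,0,0,0,0],
    [0,0,0.045,0,0,0],
    [0.0277,0.01,0,0,0,6.0],
    [0.0277,0.01,0,0,0,6.0],
    [0.0277,0.01,0,0,0,5.8],
    [0,0,0,0,0,0],
    [0,0,-0.043,0,0,0],
    [0,0,0,0,0,0],
    [0,0,0,0,0,0]
  ],
  "jaw": 0.04
}}

```text
time: 11.1
position: [0.5996, -0.1021, 0.2386]
tool_rot: [0.061, 0.998, 0.0, -0.001]
ft_force: [1.2, 0.2, -0.0]
grip_width: 0.0397
grip_force: 0.0
```

Emit:
{"op": "step_arm", "data": {
  "rows": [
    [0,0,0,0,0,0],
    [0,0,0,0,0,0],
    [0,0,0,0,0,0],
    [0,0,0,0,0,0],
    [0,0,0,0,0,0]
  ],
  "jaw": 0,
  "squeeze": 15
}}

```text
time: 11.72
position: [0.6003, -0.102, 0.2389]
tool_rot: [0.06, 0.998, -0.0, 0.0]
ft_force: [-1.2, -0.9, 3.2]
grip_width: 0.0101
grip_force: 18.8
```

```bash
python3 -c "
from h import *; o=st(); look(); look()"
```

```text
t 11.72 p [ 0.6003 -0.102   0.2389] yaw 1.45 q6 -1.8 F [-1.2 -0.9  3.2] M [-0.143  0.086  0.021] w 0.0101 g 18.8
top n 8 slope x,y [0.2242 0.1883] +- [0.2836 0.3516] zc 0.0675 corners 1..4 mm [85.6 69.  49.3 65.9]
side n 506 slope x,y [-0.0042 -0.0006] +- [0.0026 0.0023] zc 0.0477 corners 1..4 mm [47.5 47.6 47.9 47.9]
top n 7 slope x,y [ 0.5774 -0.3421] +- [0.3696 0.4011] zc 0.0589 corners 1..4 mm [69.3 99.4 48.6 18.5]
side n 511 slope x,y [-0.0041 -0.0035] +- [0.0027 0.0023] zc 0.0477 corners 1..4 mm [47.4 47.7 48.1 47.7]
```

Emit:
{"op": "step_arm", "data": {
  "rows": [
    [0,0,-0.0004,0,0,-10],
    [0,0,-0.0004,0,0,-10],
    [0,0,-0.0005,0,0,-10],
    [0,0,-0.0004,0,0,-10],
    [0,0,-0.0004,0,0,-10],
    [0,0,-0.0005,0,0,-10],
    [0,0,-0.0004,0,0,-10],
    [0,0,-0.0005,0,0,-10],
    [0,0,0,0,0,0],
    [0,0,0,0,0,0]
  ],
  "squeeze": 20
}}

```text
time: 13.18
position: [0.6008, -0.1015, 0.2354]
tool_rot: [0.688, 0.726, 0.001, 0.001]
ft_force: [0.4, 1.1, 5.2]
grip_width: 0.0099
grip_force: 23.8
```

```bash
python3 -c "
from h import *; o=st(); look(); look()"
```

```text
t 13.18 p [ 0.6008 -0.1015  0.2354] yaw 0.053 q6 -0.4 F [0.4 1.1 5.2] M [ 0.128 -0.072 -0.047] w 0.0099 g 23.8
top n 10 slope x,y [0.4557 0.5467] +- [0.1942 0.2655] zc 0.0988 corners 1..4 mm [142.9  94.8  54.7 102.8]
side n 498 slope x,y [-0.0114  0.0101] +- [0.0025 0.0022] zc 0.0477 corners 1..4 mm [47.6 46.7 47.7 48.6]
top n 9 slope x,y [0.1071 0.5376] +- [0.2485 0.316 ] zc 0.0806 corners 1..4 mm [108.9  61.6  52.2  99.5]
side n 500 slope x,y [-0.0122  0.01  ] +- [0.0026 0.0024] zc 0.0476 corners 1..4 mm [47.5 46.6 47.7 48.6]
```

Emit:
{"op": "step_arm", "data": {
  "rows": [
    [0,0,0,0,0,0],
    [0,0,0,0,0,0],
    [0,0,0.045,0,0,0],
    [-0.0125,0.006,0,0,0,9.5],
    [-0.0125,0.006,0,0,0,9.5],
    [-0.0125,0.006,0,0,0,9.5],
    [-0.0125,0.006,0,0,0,9.5],
    [-0.0125,0.006,0,0,0,9.5],
    [-0.0125,0.006,0,0,0,9.5],
    [-0.0125,0.006,0,0,0,9.5],
    [-0.0125,0.006,0,0,0,9.5],
    [-0.0122,0.006,0,0,0,9.5]
  ],
  "jaw": 0.04
}}

```text
time: 14.88
position: [0.4874, -0.0475, 0.2794]
tool_rot: [0.01, 1.0, 0.0, -0.0]
ft_force: [-0.1, 0.8, 0.1]
grip_width: 0.0395
grip_force: 0.0
```

Emit:
{"op": "step_arm", "data": {
  "rows": [
    [0,0,0,0,0,0],
    [0,0,-0.041,0,0,0],
    [0,0,0,0,0,0],
    [0,0,0,0,0,0]
  ]
}}

```text
time: 15.38
position: [0.4885, -0.048, 0.2392]
tool_rot: [0.013, 1.0, -0.0, 0.0]
ft_force: [0.7, 0.7, -1.1]
grip_width: 0.04
grip_force: 0.0
```

Emit:
{"op": "step_arm", "data": {
  "rows": [
    [0,0,0,0,0,0],
    [0,0,0,0,0,0],
    [0,0,0,0,0,0],
    [0,0,0,0,0,0],
    [0,0,0,0,0,0]
  ],
  "jaw": 0,
  "squeeze": 15
}}

```text
time: 16.0
position: [0.488, -0.0483, 0.2392]
tool_rot: [0.012, 1.0, -0.001, 0.0]
ft_force: [-2.1, -3.7, 2.5]
grip_width: 0.0094
grip_force: 15.0
```

```bash
python3 -c "
from h import *; o=st(); look()"
```

```text
t 16.0 p [ 0.488  -0.0483  0.2392] yaw 1.547 q6 -1.87 F [-2.1 -3.7  2.5] M [-0.703  0.225  0.04 ] w 0.0094 g 15.0
top n 81 slope x,y [-0.0249  0.0051] +- [0.0308 0.0316] zc 0.0468 corners 1..4 mm [45.9 45.5 47.7 48.1]
side n 229 slope x,y [-0.0039  0.0111] +- [0.0083 0.0037] zc 0.0474 corners 1..4 mm [47.8 46.8 47.1 48.1]
```

Emit:
{"op": "step_arm", "data": {
  "rows": [
    [0,-0.0008,-0.0004,0,0,-10],
    [0,0,-0.0004,0,0,-10],
    [0,0,-0.0005,0,0,-10],
    [0,0,-0.0004,0,0,-10],
    [0,0,-0.0004,0,0,-10],
    [0,0,-0.0005,0,0,-10],
    [0,0,-0.0004,0,0,-10],
    [0,0,-0.0005,0,0,-10],
    [0,0,0,0,0,0],
    [0,0,0,0,0,0]
  ],
  "squeeze": 20
}}

```text
time: 17.35
position: [0.4884, -0.0481, 0.2357]
tool_rot: [0.652, 0.759, 0.001, 0.0]
ft_force: [1.0, 3.7, 6.1]
grip_width: 0.0101
grip_force: 20.0
```

```bash
python3 -c "
from h import *; o=st(); look()"
```

```text
t 17.35 p [ 0.4884 -0.0481  0.2357] yaw 0.151 q6 -0.48 F [1.  3.7 6.1] M [ 0.467 -0.209 -0.058] w 0.0101 g 20.0
top n 116 slope x,y [ 0.0149 -0.0436] +- [0.0069 0.024 ] zc 0.0441 corners 1..4 mm [42.8 46.7 45.4 41.5]
side n 272 slope x,y [0.0055 0.0023] +- [0.0041 0.004 ] zc 0.0464 corners 1..4 mm [46.7 46.5 46.1 46.3]
```

Emit:
{"op": "step_arm", "data": {
  "rows": [
    [0,0,0,0,0,0],
    [0,0,0,0,0,0],
    [0,0,0.045,0,0,0],
    [0.0138,0.005,0,0,0,9.8],
    [0.0138,0.005,0,0,0,9.8],
    [0.0138,0.005,0,0,0,9.8],
    [0.0138,0.005,0,0,0,9.8],
    [0.0138,0.005,0,0,0,9.8],
    [0.0138,0.005,0,0,0,9.9],
    [0,0,0,0,0,0],
    [0,0,-0.0436,0,0,0],
    [0,0,0,0,0,0]
  ],
  "jaw": 0.04
}}

```text
time: 18.95
position: [0.5686, -0.0185, 0.2341]
tool_rot: [0.197, 0.98, 0.0, -0.004]
ft_force: [-0.0, 0.0, -0.1]
grip_width: 0.0399
grip_force: 0.0
```

Emit:
{"op": "step_arm", "data": {
  "rows": [
    [0,0,0,0,0,0],
    [0,0,0,0,0,0]
  ]
}}

```text
time: 19.2
position: [0.5712, -0.0188, 0.2381]
tool_rot: [0.196, 0.981, -0.0, 0.001]
ft_force: [-0.1, 0.4, 0.4]
grip_width: 0.0401
grip_force: 0.0
```

```bash
python3 -c "
from h import *; o=st(); look()"
```

```text
t 19.2 p [ 0.5712 -0.0188  0.2381] yaw 1.177 q6 -1.41 F [-0.1  0.4  0.4] M [-0.026 -0.004 -0.027] w 0.0401 g 0.0
top n 364 slope x,y [-0.018  -0.0051] +- [0.0077 0.0043] zc 0.045 corners 1..4 mm [44.  44.5 46.  45.6]
side n 331 slope x,y [ 0.004  -0.0058] +- [0.0042 0.0035] zc 0.0468 corners 1..4 mm [46.7 47.2 46.9 46.4]
```

Emit:
{"op": "step_arm", "data": {
  "rows": [
    [0,0,0,0,0,0],
    [0,0,0,0,0,0],
    [0,0,0,0,0,0],
    [0,0,0,0,0,0],
    [0,0,0,0,0,0]
  ],
  "jaw": 0,
  "squeeze": 20
}}

```text
time: 19.92
position: [0.5707, -0.0187, 0.2367]
tool_rot: [0.195, 0.981, -0.0, -0.0]
ft_force: [-0.4, -1.1, 0.8]
grip_width: 0.0096
grip_force: 20.0
```

```bash
python3 -c "
from h import *; o=st()"
```

```text
t 19.93 p [ 0.5707 -0.0187  0.2367] yaw 1.178 q6 -1.41 F [-0.4 -1.1  0.8] M [-0.208  0.088  0.049] w 0.0096 g 20.0
```

Emit:
{"op": "step_arm", "data": {
  "rows": [
    [0,0,-0.0003,0,0,-7.6],
    [0,0,-0.0003,0,0,-7.6],
    [0,0,-0.0004,0,0,-7.6],
    [0,0,-0.0003,0,0,-7.6],
    [0,0,-0.0003,0,0,-7.6],
    [0,0,-0.0004,0,0,-7.6]
  ]
}}

```text
time: 20.68
position: [0.5711, -0.0183, 0.2349]
tool_rot: [0.562, 0.827, 0.001, 0.0]
ft_force: [0.6, 1.7, 1.8]
grip_width: 0.0098
grip_force: 20.0
```

```bash
cat >> h.py <<'E'
def avg(n=8,name="side"):
    from rig import get_obs,camera
    M=[];Fz=[]
    for _ in range(n):
        o=get_obs(); M.append(o["moment"][2]); Fz.append(o["ft_force"][2]); c=camera(name)
    print("Mz",np.round(M,2),"mean",np.mean(M).round(3),"Fz",np.mean(Fz).round(1)); tilt(c)
E
python3 -c "
from h import *; o=st(); avg(); o=st()"
```

```text
t 20.68 p [ 0.5711 -0.0183  0.2349] yaw 0.377 q6 -0.61 F [0.6 1.7 1.8] M [ 0.209 -0.097  0.036] w 0.0098 g 20.0
Mz [ 0.04  0.03 -0.07 -0.07 -0.07  0.   -0.03 -0.03] mean -0.026 Fz 0.6
n 239 slope x,y [-0.0118 -0.0145] +- [0.0038 0.0056] zc 0.0462 corners 1..4 mm [45.1 46.3 47.4 46.1]
t 21.07 p [ 0.5711 -0.0183  0.2349] yaw 0.382 q6 -0.61 F [1.7 3.  0.5] M [ 0.579 -0.331 -0.049] w 0.0097 g 20.0
```

Emit:
{"op": "step_arm", "data": {
  "rows": [
    [0,0,-0.0001,0,0,-3]
  ]
}}

```text
time: 21.2
position: [0.5711, -0.0183, 0.2348]
tool_rot: [0.582, 0.813, 0.001, 0.0]
ft_force: [2.1, 3.8, 0.8]
grip_width: 0.0098
grip_force: 20.0
```

```bash
python3 -c "
from h import *; o=st()"
```

```text
t 21.2 p [ 0.5711 -0.0183  0.2348] yaw 0.329 q6 -0.56 F [2.1 3.8 0.8] M [ 0.629 -0.396  0.125] w 0.0098 g 20.0
```

Emit:
{"op": "step_arm", "data": {
  "rows": [
    [0,0,-0.0001,0,0,-3]
  ]
}}

```text
time: 21.32
position: [0.5712, -0.0183, 0.2347]
tool_rot: [0.603, 0.798, 0.001, 0.0]
ft_force: [2.6, 3.7, 0.1]
grip_width: 0.0098
grip_force: 20.0
```

```bash
python3 -c "
from h import *; o=st()"
```

```text
t 21.32 p [ 0.5712 -0.0183  0.2347] yaw 0.276 q6 -0.5 F [2.6 3.7 0.1] M [ 0.638 -0.366  0.014] w 0.0098 g 20.0
```

Emit:
{"op": "step_arm", "data": {
  "rows": [
    [0,0,-0.0001,0,0,-3]
  ]
}}

```text
time: 21.45
position: [0.5712, -0.0182, 0.2345]
tool_rot: [0.624, 0.782, 0.001, 0.0]
ft_force: [1.6, 4.8, 0.9]
grip_width: 0.01
grip_force: 20.0
```

```bash
python3 -c "
from h import *; o=st()"
```

```text
t 21.45 p [ 0.5712 -0.0182  0.2345] yaw 0.224 q6 -0.45 F [1.6 4.8 0.9] M [ 0.603 -0.386  0.092] w 0.01 g 20.0
```

Emit:
{"op": "step_arm", "data": {
  "rows": [
    [0,0,-0.0002,0,0,-3]
  ]
}}

```text
time: 21.58
position: [0.5712, -0.0182, 0.2345]
tool_rot: [0.644, 0.765, 0.001, 0.001]
ft_force: [3.0, 3.4, 1.1]
grip_width: 0.0101
grip_force: 20.0
```

```bash
python3 -c "
from h import *; o=st(); avg(4)"
```

```text
t 21.57 p [ 0.5712 -0.0182  0.2345] yaw 0.171 q6 -0.4 F [3.  3.4 1.1] M [ 0.63  -0.393  0.134] w 0.0101 g 20.0
Mz [0.13 0.03 0.03 0.02] mean 0.055 Fz 1.1
n 212 slope x,y [-0.0225 -0.0179] +- [0.0038 0.0068] zc 0.0462 corners 1..4 mm [44.4 46.  48.  46.4]
```

Emit:
{"op": "step_arm", "data": {
  "rows": [
    [0,0,0,0,0,0],
    [0,0,0,0,0,0],
    [0,0,0.045,0,0,0],
    [-0.009,-0.0189,0,0,0,9.25],
    [-0.009,-0.0189,0,0,0,9.25],
    [-0.009,-0.0189,0,0,0,9.25],
    [-0.009,-0.0189,0,0,0,9.25],
    [-0.009,-0.0189,0,0,0,9.25],
    [-0.009,-0.0189,0,0,0,9.25],
    [0,0,0,0,0,0],
    [0,0,-0.043,0,0,0],
    [0,0,0,0,0,0]
  ],
  "jaw": 0.04
}}

```text
time: 23.28
position: [0.5156, -0.131, 0.234]
tool_rot: [0.214, 0.977, 0.001, -0.004]
ft_force: [-0.1, 0.0, 1.8]
grip_width: 0.0405
grip_force: 0.0
```

Emit:
{"op": "step_arm", "data": {
  "rows": [
    [0,0,0,0,0,0],
    [0,0,0,0,0,0]
  ]
}}

```text
time: 23.52
position: [0.5173, -0.1319, 0.2375]
tool_rot: [0.213, 0.977, -0.0, 0.001]
ft_force: [-0.9, -0.5, 0.6]
grip_width: 0.0398
grip_force: 0.0
```

```bash
python3 -c "
from h import *; o=st(); look()"
```

```text
t 23.52 p [ 0.5173 -0.1319  0.2375] yaw 1.141 q6 -1.6 F [-0.9 -0.5  0.6] M [-0.021 -0.001  0.027] w 0.0398 g 0.0
top n 10 slope x,y [-0.2823  0.3569] +- [0.3451 0.2418] zc 0.0541 corners 1..4 mm [57.4 26.  50.8 82.2]
side n 482 slope x,y [-0.0133 -0.0175] +- [0.0024 0.0026] zc 0.0463 corners 1..4 mm [45.  46.5 47.7 46.1]
```

Emit:
{"op": "step_arm", "data": {
  "rows": [
    [0,0,0,0,0,0],
    [0,0,0,0,0,0],
    [0,0,0,0,0,0],
    [0,0,0,0,0,0],
    [0,0,0,0,0,0]
  ],
  "jaw": 0,
  "squeeze": 20
}}

```text
time: 24.25
position: [0.517, -0.1314, 0.2364]
tool_rot: [0.214, 0.977, 0.001, 0.0]
ft_force: [2.9, 3.3, 1.3]
grip_width: 0.0102
grip_force: 24.1
```

```bash
python3 -c "
from h import *; o=st()"
```

```text
t 24.25 p [ 0.517  -0.1314  0.2364] yaw 1.14 q6 -1.6 F [2.9 3.3 1.3] M [ 0.746 -0.361  0.014] w 0.0102 g 24.1
```

Emit:
{"op": "step_arm", "data": {
  "rows": [
    [0,0,-0.0003,0,0,-7.4],
    [0,0,-0.0003,0,0,-7.4],
    [0,0,-0.0004,0,0,-7.4],
    [0,0,-0.0003,0,0,-7.4],
    [0,0,-0.0003,0,0,-7.4],
    [0,0,-0.0003,0,0,-7.4],
    [0,0,-0.0003,0,0,-7.4]
  ]
}}

```text
time: 25.12
position: [0.5175, -0.131, 0.2342]
tool_rot: [0.621, 0.784, 0.001, 0.0]
ft_force: [4.0, 7.1, 0.9]
grip_width: 0.0099
grip_force: 24.1
```

```bash
python3 -c "
from h import *; o=st()"
```

```text
t 25.12 p [ 0.5175 -0.131   0.2342] yaw 0.232 q6 -0.69 F [4.  7.1 0.9] M [ 1.257 -0.727  0.135] w 0.0099 g 24.1
```

Emit:
{"op": "step_arm", "data": {
  "rows": [
    [0,0,-0.0001,0,0,-3]
  ]
}}

```text
time: 25.25
position: [0.5175, -0.1309, 0.2341]
tool_rot: [0.64, 0.768, 0.001, 0.0]
ft_force: [4.0, 6.8, 0.6]
grip_width: 0.0098
grip_force: 24.1
```

```bash
python3 -c "
from h import *; o=st()"
```

```text
t 25.25 p [ 0.5175 -0.1309  0.2341] yaw 0.181 q6 -0.64 F [4.  6.8 0.6] M [ 1.229 -0.712  0.082] w 0.0098 g 24.1
```

Emit:
{"op": "step_arm", "data": {
  "rows": [
    [0,0,-0.0001,0,0,-3]
  ]
}}

```text
time: 25.38
position: [0.5176, -0.1309, 0.2339]
tool_rot: [0.66, 0.751, 0.001, 0.0]
ft_force: [4.5, 7.4, 0.4]
grip_width: 0.0102
grip_force: 24.1
```

```bash
python3 -c "
from h import *; o=st()"
```

```text
t 25.38 p [ 0.5176 -0.1309  0.2339] yaw 0.129 q6 -0.59 F [4.5 7.4 0.4] M [ 1.212 -0.721  0.122] w 0.0102 g 24.1
```

Emit:
{"op": "step_arm", "data": {
  "rows": [
    [0,0,-0.0001,0,0,-3]
  ]
}}

```text
time: 25.5
position: [0.5176, -0.1309, 0.2338]
tool_rot: [0.679, 0.734, 0.001, 0.0]
ft_force: [4.9, 7.6, -0.1]
grip_width: 0.0097
grip_force: 24.0
```

```bash
python3 -c "
from h import *; o=st(); avg(4)"
```

```text
t 25.5 p [ 0.5176 -0.1309  0.2338] yaw 0.077 q6 -0.54 F [ 4.9  7.6 -0.1] M [ 1.231 -0.852  0.139] w 0.0097 g 24.0
Mz [ 0.14  0.13  0.04 -0.  ] mean 0.074 Fz 0.2
n 522 slope x,y [ 0.     -0.0001] +- [0.0023 0.0022] zc 0.0451 corners 1..4 mm [45.1 45.1 45.1 45.1]
```

Emit:
{"op": "step_arm", "data": {
  "rows": [
    [0,0,-0.0001,0,0,-3]
  ]
}}

```text
time: 25.82
position: [0.5176, -0.1309, 0.2337]
tool_rot: [0.698, 0.716, 0.001, 0.0]
ft_force: [4.8, 7.8, 0.2]
grip_width: 0.01
grip_force: 24.0
```

```bash
python3 -c "
from h import *; o=st()"
```

```text
t 25.82 p [ 0.5176 -0.1309  0.2337] yaw 0.025 q6 -0.49 F [4.8 7.8 0.2] M [ 1.205 -0.818  0.185] w 0.01 g 24.0
```

Emit:
{"op": "step_arm", "data": {
  "rows": [
    [0,0,-0.0002,0,0,-3]
  ]
}}

```text
time: 25.95
position: [0.5177, -0.1309, 0.2336]
tool_rot: [0.717, 0.697, 0.001, 0.0]
ft_force: [4.7, 7.0, 0.2]
grip_width: 0.0103
grip_force: 24.1
```

```bash
python3 -c "
from h import *; o=st()"
```

```text
t 25.95 p [ 0.5177 -0.1309  0.2336] yaw -0.028 q6 -0.43 F [4.7 7.  0.2] M [ 1.191 -0.818  0.12 ] w 0.0103 g 24.1
```

Emit:
{"op": "step_arm", "data": {
  "rows": [
    [0,0,-0.0001,0,0,-3]
  ]
}}

```text
time: 26.08
position: [0.5177, -0.1309, 0.2334]
tool_rot: [0.735, 0.678, 0.002, 0.0]
ft_force: [5.2, 8.2, -0.8]
grip_width: 0.0102
grip_force: 24.0
```

```bash
python3 -c "
from h import *; o=st()"
```

```text
t 26.07 p [ 0.5177 -0.1309  0.2334] yaw -0.08 q6 -0.38 F [ 5.2  8.2 -0.8] M [ 1.241 -0.792  0.066] w 0.0102 g 24.0
```

Emit:
{"op": "step_arm", "data": {
  "rows": [
    [0,0,-0.0001,0,0,-3]
  ]
}}

```text
time: 26.2
position: [0.5178, -0.1309, 0.2334]
tool_rot: [0.752, 0.659, 0.002, 0.0]
ft_force: [4.8, 8.1, 1.2]
grip_width: 0.0099
grip_force: 24.1
```

```bash
python3 -c "
from h import *; o=st(); avg(4)"
```

```text
t 26.2 p [ 0.5178 -0.1309  0.2334] yaw -0.132 q6 -0.33 F [4.8 8.1 1.2] M [ 1.285 -0.819  0.059] w 0.0099 g 24.1
Mz [0.06 0.12 0.01 0.04] mean 0.057 Fz 0.1
n 538 slope x,y [0.0015 0.0051] +- [0.0024 0.0022] zc 0.0448 corners 1..4 mm [45.1 44.7 44.5 45. ]
```

Emit:
{"op": "step_arm", "data": {
  "rows": [
    [0.0012,0.002,-0.0001,0,0,-3]
  ]
}}

```text
time: 26.52
position: [0.5184, -0.1301, 0.2333]
tool_rot: [0.768, 0.64, -0.0, 0.001]
ft_force: [-1.6, -4.2, 2.7]
grip_width: 0.0097
grip_force: 24.1
```

```bash
python3 -c "
from h import *; o=st()"
```

```text
t 26.52 p [ 0.5184 -0.1301  0.2333] yaw -0.181 q6 -0.27 F [-1.6 -4.2  2.7] M [-0.769  0.399  0.183] w 0.0097 g 24.1
```

Emit:
{"op": "step_arm", "data": {
  "rows": [
    [0,0,-0.0002,0,0,-3]
  ]
}}

```text
time: 26.65
position: [0.5184, -0.1302, 0.2333]
tool_rot: [0.785, 0.62, -0.0, 0.001]
ft_force: [-0.6, 0.9, 3.9]
grip_width: 0.0094
grip_force: 24.1
```

```bash
python3 -c "
from h import *; o=st()"
```

```text
t 26.65 p [ 0.5184 -0.1302  0.2333] yaw -0.234 q6 -0.22 F [-0.6  0.9  3.9] M [ 0.055 -0.021  0.19 ] w 0.0094 g 24.1
```

Emit:
{"op": "step_arm", "data": {
  "rows": [
    [0,0,-0.0001,0,0,-3]
  ]
}}

```text
time: 26.78
position: [0.5184, -0.1303, 0.2333]
tool_rot: [0.801, 0.599, 0.0, 0.001]
ft_force: [0.1, 0.6, 5.0]
grip_width: 0.0098
grip_force: 24.1
```

```bash
python3 -c "
from h import *; o=st(); avg(4)"
```

```text
t 26.77 p [ 0.5184 -0.1303  0.2333] yaw -0.287 q6 -0.17 F [0.1 0.6 5. ] M [ 0.116 -0.057  0.242] w 0.0098 g 24.1
Mz [0.24 0.21 0.24 0.18] mean 0.219 Fz 4.4
n 532 slope x,y [-0.0008  0.    ] +- [0.0024 0.0022] zc 0.0449 corners 1..4 mm [44.9 44.9 45.  45. ]
```

Emit:
{"op": "step_arm", "data": {
  "rows": [
    [0,0,-0.0001,0,0,-3]
  ]
}}

```text
time: 27.1
position: [0.5184, -0.1303, 0.2333]
tool_rot: [0.816, 0.578, 0.0, 0.001]
ft_force: [1.5, -0.1, 6.6]
grip_width: 0.0099
grip_force: 24.2
```

```bash
python3 -c "
from h import *; o=st()"
```

```text
t 27.1 p [ 0.5184 -0.1303  0.2333] yaw -0.339 q6 -0.12 F [ 1.5 -0.1  6.6] M [-0.019  0.041  0.266] w 0.0099 g 24.2
```

Emit:
{"op": "step_arm", "data": {
  "rows": [
    [0,0,0,0,0,-3]
  ]
}}

```text
time: 27.22
position: [0.5184, -0.1303, 0.2333]
tool_rot: [0.831, 0.556, 0.0, 0.001]
ft_force: [0.1, -0.2, 5.7]
grip_width: 0.0101
grip_force: 24.2
```

```bash
python3 -c "
from h import *; o=st(); avg(4)"
```

```text
t 27.23 p [ 0.5184 -0.1303  0.2333] yaw -0.391 q6 -0.06 F [ 0.1 -0.2  5.7] M [-0.012 -0.03   0.276] w 0.0101 g 24.2
Mz [0.28 0.26 0.28 0.3 ] mean 0.281 Fz 5.2
n 526 slope x,y [0.0006 0.0029] +- [0.0024 0.0022] zc 0.0447 corners 1..4 mm [44.9 44.6 44.6 44.8]
```

Emit:
{"op": "step_arm", "data": {
  "rows": [
    [0,0,0,0,0,-3],
    [0,0,0,0,0,0]
  ]
}}

```text
time: 27.68
position: [0.5184, -0.1303, 0.2332]
tool_rot: [0.845, 0.535, 0.0, 0.001]
ft_force: [1.1, 0.6, 4.8]
grip_width: 0.0101
grip_force: 24.2
```

```bash
python3 -c "
from h import *; o=st()"
```

```text
t 27.68 p [ 0.5184 -0.1303  0.2332] yaw -0.442 q6 -0.01 F [1.1 0.6 4.8] M [-0.077 -0.068  0.352] w 0.0101 g 24.2
```

Emit:
{"op": "step_arm", "data": {
  "rows": [
    [0,0,0,0,0,0],
    [0,0,0,0,0,0],
    [0,0,0.045,0,0,0],
    [0.0133,0.0279,0,0,0,8.8],
    [0.0133,0.0279,0,0,0,8.8],
    [0.0133,0.0279,0,0,0,8.8],
    [0.0133,0.0279,0,0,0,8.8],
    [0,0,0,0,0,0],
    [0,0,-0.0435,0,0,0],
    [0,0,0,0,0,0],
    [0,0,0,0,0,0]
  ],
  "jaw": 0.04
}}

```text
time: 29.05
position: [0.5711, -0.0191, 0.2346]
tool_rot: [0.645, 0.764, -0.0, -0.0]
ft_force: [0.5, -0.7, 0.8]
grip_width: 0.0399
grip_force: 0.0
```

```bash
python3 -c "
from h import *; o=st()"
```

```text
t 29.05 p [ 0.5711 -0.0191  0.2346] yaw 0.169 q6 -0.4 F [ 0.5 -0.7  0.8] M [-0.044 -0.004  0.025] w 0.0399 g 0.0
```

Emit:
{"op": "step_arm", "data": {
  "rows": [
    [0,0,0,0,0,0],
    [0,0,0,0,0,0],
    [0,0,0,0,0,0],
    [0,0,0,0,0,0],
    [0,0,0,0,0,0]
  ],
  "jaw": 0,
  "squeeze": 20
}}

```text
time: 29.68
position: [0.5714, -0.0183, 0.2346]
tool_rot: [0.644, 0.765, 0.0, 0.0]
ft_force: [-0.3, 0.5, 2.5]
grip_width: 0.0099
grip_force: 20.0
```

```bash
python3 -c "
from h import *; o=st(); look()"
```

```text
t 29.68 p [ 0.5714 -0.0183  0.2346] yaw 0.171 q6 -0.4 F [-0.3  0.5  2.5] M [-0.009  0.     0.026] w 0.0099 g 20.0
top n 489 slope x,y [-0.0053 -0.0083] +- [0.0039 0.0053] zc 0.0436 corners 1..4 mm [43.  43.7 44.2 43.5]
side n 217 slope x,y [-0.009   0.0035] +- [0.0038 0.0066] zc 0.0446 corners 1..4 mm [44.3 44.  44.8 45.1]
```

Emit:
{"op": "step_arm", "data": {
  "rows": [
    [0,0,-0.0001,0,0,-3],
    [0,0,-0.0001,0,0,-3]
  ]
}}

```text
time: 30.02
position: [0.5715, -0.0183, 0.2344]
tool_rot: [0.684, 0.73, 0.0, 0.0]
ft_force: [-0.0, 1.6, 3.6]
grip_width: 0.0099
grip_force: 20.0
```

```bash
python3 -c "
from h import *; o=st()"
```

```text
t 30.02 p [ 0.5715 -0.0183  0.2344] yaw 0.064 q6 -0.29 F [-0.   1.6  3.6] M [ 0.074 -0.     0.132] w 0.0099 g 20.0
```

Emit:
{"op": "step_arm", "data": {
  "rows": [
    [0,0,-0.0001,0,0,-3],
    [0,0,-0.0002,0,0,-3]
  ]
}}

```text
time: 30.28
position: [0.5716, -0.0183, 0.2344]
tool_rot: [0.721, 0.693, 0.0, 0.001]
ft_force: [0.5, 0.3, 5.9]
grip_width: 0.0097
grip_force: 20.0
```

```bash
python3 -c "
from h import *; o=st()"
```

```text
t 30.27 p [ 0.5716 -0.0183  0.2344] yaw -0.04 q6 -0.19 F [0.5 0.3 5.9] M [0.058 0.063 0.222] w 0.0097 g 20.0
```

Emit:
{"op": "step_arm", "data": {
  "rows": [
    [0,0,-0.0001,0,0,-3]
  ]
}}

```text
time: 30.4
position: [0.5716, -0.0183, 0.2343]
tool_rot: [0.739, 0.674, 0.0, 0.001]
ft_force: [0.3, 0.9, 5.3]
grip_width: 0.0098
grip_force: 20.0
```

```bash
python3 -c "
from h import *; o=st()"
```

```text
t 30.4 p [ 0.5716 -0.0183  0.2343] yaw -0.092 q6 -0.14 F [0.3 0.9 5.3] M [0.033 0.026 0.233] w 0.0098 g 20.0
```

Emit:
{"op": "step_arm", "data": {
  "rows": [
    [0,0,-0.0001,0,0,-3]
  ]
}}

```text
time: 30.52
position: [0.5716, -0.0183, 0.2344]
tool_rot: [0.756, 0.654, 0.0, 0.001]
ft_force: [0.2, 1.1, 6.3]
grip_width: 0.0098
grip_force: 20.0
```

```bash
python3 -c "
from h import *; o=st(); avg(3)"
```

```text
t 30.52 p [ 0.5716 -0.0183  0.2344] yaw -0.144 q6 -0.08 F [0.2 1.1 6.3] M [0.082 0.041 0.291] w 0.0098 g 20.0
Mz [0.29 0.24 0.18] mean 0.238 Fz 5.9
n 155 slope x,y [-0.0051  0.012 ] +- [0.0047 0.0107] zc 0.0441 corners 1..4 mm [44.4 43.3 43.8 44.9]
```

Emit:
{"op": "step_arm", "data": {
  "rows": [
    [0,0,0,0,0,-3],
    [0,0,0,0,0,-1.5]
  ]
}}

```text
time: 30.92
position: [0.5717, -0.0183, 0.2343]
tool_rot: [0.781, 0.624, 0.001, 0.001]
ft_force: [-0.7, 0.5, 5.3]
grip_width: 0.0096
grip_force: 20.0
```

```bash
python3 -c "
from h import *; o=st(); avg(3)"
```

```text
t 30.93 p [ 0.5717 -0.0183  0.2343] yaw -0.222 q6 -0.01 F [-0.7  0.5  5.3] M [ 0.07  -0.019  0.284] w 0.0096 g 20.0
Mz [0.28 0.32 0.28] mean 0.293 Fz 5.3
n 143 slope x,y [ 0.0062 -0.0304] +- [0.0047 0.0082] zc 0.0457 corners 1..4 mm [44.7 47.3 46.8 44.1]
```

Emit:
{"op": "step_arm", "data": {
  "rows": [
    [0,0,0,0,0,0],
    [0,0,0,0,0,0],
    [0,0,0.045,0,0,0],
    [0.0146,-0.0417,0,0,0,7.9],
    [0.0146,-0.0417,0,0,0,7.9],
    [0,0,0,0,0,0],
    [0,0,-0.0434,0,0,0],
    [0,0,0,0,0,0],
    [0,0,0,0,0,0]
  ],
  "jaw": 0.04
}}

```text
time: 32.2
position: [0.6003, -0.1011, 0.2354]
tool_rot: [0.688, 0.726, -0.0, -0.0]
ft_force: [-0.4, -0.7, 0.8]
grip_width: 0.04
grip_force: 0.0
```

```bash
python3 -c "
from h import *; o=st(); look()"
```

```text
t 32.2 p [ 0.6003 -0.1011  0.2354] yaw 0.054 q6 -0.4 F [-0.4 -0.7  0.8] M [-0.066  0.021 -0.001] w 0.04 g 0.0
top Singular matrix
side n 516 slope x,y [-0.0052 -0.0012] +- [0.0026 0.0024] zc 0.0447 corners 1..4 mm [44.4 44.6 45.  44.9]
  ret = _var(a, axis=axis, dtype=dtype, out=out, ddof=ddof,
  arrmean = um.true_divide(arrmean, div, out=arrmean,
  ret = ret.dtype.type(ret / rcount)
```

Emit:
{"op": "step_arm", "data": {
  "rows": [
    [0,0,0,0,0,0],
    [0,0,0,0,0,0],
    [0,0,0,0,0,0],
    [0,0,0,0,0,0],
    [0,0,0,0,0,0]
  ],
  "jaw": 0,
  "squeeze": 20
}}

```text
time: 32.92
position: [0.6008, -0.1018, 0.2354]
tool_rot: [0.688, 0.726, 0.0, 0.001]
ft_force: [1.7, 1.0, 0.4]
grip_width: 0.0097
grip_force: 22.7
```

```bash
python3 -c "
from h import *; o=st()"
```

```text
t 32.92 p [ 0.6008 -0.1018  0.2354] yaw 0.053 q6 -0.4 F [1.7 1.  0.4] M [ 0.038 -0.181 -0.102] w 0.0097 g 22.7
```

Emit:
{"op": "step_arm", "data": {
  "rows": [
    [0,0,-0.0003,0,0,-7.2],
    [0,0,-0.0003,0,0,-7.2],
    [0,0,-0.0003,0,0,-7.2],
    [0,0,-0.0003,0,0,-7.2]
  ]
}}

```text
time: 33.42
position: [0.601, -0.1018, 0.2342]
tool_rot: [0.848, 0.53, 0.001, 0.001]
ft_force: [1.7, 1.0, 0.2]
grip_width: 0.0099
grip_force: 22.7
```

```bash
python3 -c "
from h import *; o=st()"
```

```text
t 33.42 p [ 0.601  -0.1018  0.2342] yaw -0.453 q6 0.1 F [1.7 1.  0.2] M [ 0.049 -0.224  0.059] w 0.0099 g 22.7
```

Emit:
{"op": "step_arm", "data": {
  "rows": [
    [0,0,-0.0001,0,0,-3],
    [0,0,-0.0002,0,0,-3]
  ]
}}

```text
time: 33.67
position: [0.601, -0.1018, 0.2339]
tool_rot: [0.874, 0.486, 0.001, 0.001]
ft_force: [1.5, -0.1, 1.9]
grip_width: 0.01
grip_force: 22.7
```

```bash
python3 -c "
from h import *; o=st()"
```

```text
t 33.67 p [ 0.601  -0.1018  0.2339] yaw -0.555 q6 0.2 F [ 1.5 -0.1  1.9] M [ 0.03  -0.196  0.031] w 0.01 g 22.7
```

Emit:
{"op": "step_arm", "data": {
  "rows": [
    [0,0,-0.0001,0,0,-3],
    [0,0,-0.0001,0,0,-3]
  ]
}}

```text
time: 33.92
position: [0.601, -0.1018, 0.2337]
tool_rot: [0.898, 0.44, 0.001, 0.001]
ft_force: [2.2, -0.2, 1.5]
grip_width: 0.0097
grip_force: 22.7
```

```bash
python3 -c "
from h import *; o=st()"
```

```text
t 33.92 p [ 0.601  -0.1018  0.2337] yaw -0.66 q6 0.31 F [ 2.2 -0.2  1.5] M [-0.017 -0.24   0.002] w 0.0097 g 22.7
```

Emit:
{"op": "step_arm", "data": {
  "rows": [
    [0,0,-0.0002,0,0,-3]
  ]
}}

```text
time: 34.05
position: [0.601, -0.1018, 0.2335]
tool_rot: [0.909, 0.416, 0.001, 0.001]
ft_force: [2.8, 1.2, 2.3]
grip_width: 0.0098
grip_force: 22.7
```

```bash
python3 -c "
from h import *; o=st(); avg(3)"
```

```text
t 34.05 p [ 0.601  -0.1018  0.2335] yaw -0.713 q6 0.36 F [2.8 1.2 2.3] M [ 0.037 -0.176  0.123] w 0.0098 g 22.7
Mz [ 0.12  0.01 -0.07] mean 0.019 Fz 1.3
n 438 slope x,y [-0.0003 -0.0032] +- [0.0023 0.0025] zc 0.0447 corners 1..4 mm [44.5 44.8 44.9 44.6]
```

Emit:
{"op": "step_arm", "data": {
  "rows": [
    [0,0,-0.0001,0,0,-3],
    [0,0,-0.0001,0,0,-3]
  ]
}}

```text
time: 34.45
position: [0.601, -0.1019, 0.2335]
tool_rot: [0.93, 0.368, 0.001, 0.001]
ft_force: [2.6, 0.8, 1.8]
grip_width: 0.0101
grip_force: 22.7
```

```bash
python3 -c "
from h import *; o=st()"
```

```text
t 34.45 p [ 0.601  -0.1019  0.2335] yaw -0.816 q6 0.46 F [2.6 0.8 1.8] M [ 0.036 -0.274  0.117] w 0.0101 g 22.7
```

Emit:
{"op": "step_arm", "data": {
  "rows": [
    [0,0,-0.0001,0,0,-3]
  ]
}}

```text
time: 34.58
position: [0.6011, -0.1019, 0.2335]
tool_rot: [0.939, 0.344, 0.001, 0.001]
ft_force: [2.4, 0.7, 1.5]
grip_width: 0.0101
grip_force: 22.7
```

```bash
python3 -c "
from h import *; o=st()"
```

```text
t 34.58 p [ 0.6011 -0.1019  0.2335] yaw -0.868 q6 0.52 F [2.4 0.7 1.5] M [ 0.124 -0.274  0.145] w 0.0101 g 22.7
```

Emit:
{"op": "step_arm", "data": {
  "rows": [
    [0,0,-0.0001,0,0,-3]
  ]
}}

```text
time: 34.7
position: [0.601, -0.1019, 0.2335]
tool_rot: [0.948, 0.32, 0.001, 0.001]
ft_force: [2.7, 0.8, 3.0]
grip_width: 0.0101
grip_force: 22.7
```

```bash
python3 -c "
from h import *; o=st(); avg(3)"
```

```text
t 34.7 p [ 0.601  -0.1019  0.2335] yaw -0.92 q6 0.57 F [2.7 0.8 3. ] M [ 0.15  -0.212  0.207] w 0.0101 g 22.7
Mz [0.21 0.15 0.07] mean 0.144 Fz 3.2
n 426 slope x,y [0.0024 0.002 ] +- [0.0026 0.0027] zc 0.0446 corners 1..4 mm [44.8 44.7 44.4 44.6]
```

Emit:
{"op": "step_arm", "data": {
  "rows": [
    [0,0,-0.0001,0,0,-3]
  ]
}}

```text
time: 34.98
position: [0.601, -0.1019, 0.2334]
tool_rot: [0.956, 0.295, 0.001, 0.001]
ft_force: [2.1, 0.7, 4.4]
grip_width: 0.0101
grip_force: 22.8
```

```bash
python3 -c "
from h import *; o=st()"
```

```text
t 34.98 p [ 0.601  -0.1019  0.2334] yaw -0.972 q6 0.62 F [2.1 0.7 4.4] M [ 0.117 -0.319  0.239] w 0.0101 g 22.8
```

Emit:
{"op": "step_arm", "data": {
  "rows": [
    [0,0,0,0,0,-3]
  ]
}}

```text
time: 35.1
position: [0.6011, -0.1019, 0.2334]
tool_rot: [0.963, 0.27, 0.001, 0.001]
ft_force: [2.8, 0.5, 4.5]
grip_width: 0.0098
grip_force: 22.8
```

```bash
python3 -c "
from h import *; o=st(); avg(3)"
```

```text
t 35.1 p [ 0.6011 -0.1019  0.2334] yaw -1.025 q6 0.67 F [2.8 0.5 4.5] M [ 0.104 -0.298  0.267] w 0.0098 g 22.8
Mz [0.27 0.32 0.19] mean 0.258 Fz 4.7
n 432 slope x,y [ 0.0008 -0.0007] +- [0.0025 0.0026] zc 0.0447 corners 1..4 mm [44.7 44.7 44.7 44.6]
```

Emit:
{"op": "step_arm", "data": {
  "rows": [
    [0,0,0,0,0,-1.5],
    [0,0,0,0,0,0]
  ]
}}

```text
time: 35.5
position: [0.601, -0.1019, 0.2334]
tool_rot: [0.966, 0.258, 0.001, 0.001]
ft_force: [3.2, 1.1, 5.6]
grip_width: 0.0099
grip_force: 22.8
```

Emit:
{"op": "step_arm", "data": {
  "rows": [
    [0,0,0,0,0,0],
    [0,0,0,0,0,0],
    [0,0,0.045,0,0,0],
    [-0.016,0.0076,0,0,0,9.8],
    [-0.016,0.0076,0,0,0,9.8],
    [-0.016,0.0076,0,0,0,9.8],
    [-0.016,0.0076,0,0,0,9.8],
    [-0.016,0.0076,0,0,0,9.8],
    [-0.016,0.0076,0,0,0,9.8],
    [-0.0164,0.0076,0,0,0,9.8],
    [0,0,0,0,0,0]
  ],
  "jaw": 0.04
}}

```text
time: 36.88
position: [0.486, -0.0479, 0.277]
tool_rot: [0.654, 0.756, -0.001, -0.003]
ft_force: [0.3, -0.2, 0.2]
grip_width: 0.0403
grip_force: 0.0
```

Emit:
{"op": "step_arm", "data": {
  "rows": [
    [0,0,-0.0423,0,0,0],
    [0,0,0,0,0,0],
    [0,0,0,0,0,0]
  ]
}}

```text
time: 37.25
position: [0.4884, -0.0489, 0.2357]
tool_rot: [0.654, 0.756, -0.0, -0.0]
ft_force: [0.3, 0.4, 0.2]
grip_width: 0.04
grip_force: 0.0
```

```bash
python3 -c "
from h import *; o=st()"
```

```text
t 37.25 p [ 0.4884 -0.0489  0.2357] yaw 0.145 q6 -0.47 F [0.3 0.4 0.2] M [-0.089 -0.011  0.02 ] w 0.04 g 0.0
```

Emit:
{"op": "step_arm", "data": {
  "rows": [
    [0,0,0,0,0,0],
    [0,0,0,0,0,0],
    [0,0,0,0,0,0],
    [0,0,0,0,0,0],
    [0,0,0,0,0,0]
  ],
  "jaw": 0,
  "squeeze": 20
}}

```text
time: 37.88
position: [0.4885, -0.0485, 0.2358]
tool_rot: [0.654, 0.757, 0.0, 0.001]
ft_force: [2.2, 1.7, 3.5]
grip_width: 0.0097
grip_force: 20.0
```

```bash
python3 -c "
from h import *; o=st()"
```

```text
t 37.88 p [ 0.4885 -0.0485  0.2358] yaw 0.146 q6 -0.47 F [2.2 1.7 3.5] M [ 0.165 -0.169  0.068] w 0.0097 g 20.0
```

Emit:
{"op": "step_arm", "data": {
  "rows": [
    [0,0,-0.0003,0,0,-7.2],
    [0,0,-0.0003,0,0,-7.2],
    [0,0,-0.0003,0,0,-7.2],
    [0,0,-0.0003,0,0,-7.2]
  ]
}}

```text
time: 38.38
position: [0.4885, -0.0485, 0.2346]
tool_rot: [0.823, 0.569, 0.001, 0.001]
ft_force: [0.8, 1.6, 2.4]
grip_width: 0.0099
grip_force: 20.0
```

```bash
python3 -c "
from h import *; o=st()"
```

```text
t 38.38 p [ 0.4885 -0.0485  0.2346] yaw -0.361 q6 0.03 F [0.8 1.6 2.4] M [ 0.15  -0.228  0.017] w 0.0099 g 20.0
```

Emit:
{"op": "step_arm", "data": {
  "rows": [
    [0,0,-0.0001,0,0,-3],
    [0,0,-0.0002,0,0,-3]
  ]
}}

```text
time: 38.62
position: [0.4886, -0.0486, 0.2343]
tool_rot: [0.851, 0.526, 0.001, 0.001]
ft_force: [0.8, 1.7, 2.9]
grip_width: 0.0099
grip_force: 20.0
```

```bash
python3 -c "
from h import *; o=st()"
```

```text
t 38.62 p [ 0.4886 -0.0486  0.2343] yaw -0.463 q6 0.14 F [0.8 1.7 2.9] M [ 0.173 -0.167  0.049] w 0.0099 g 20.0
```

Emit:
{"op": "step_arm", "data": {
  "rows": [
    [0,0,-0.0001,0,0,-3],
    [0,0,-0.0002,0,0,-3]
  ]
}}

```text
time: 38.88
position: [0.4886, -0.0485, 0.2342]
tool_rot: [0.877, 0.481, 0.001, 0.001]
ft_force: [2.4, 1.8, 6.3]
grip_width: 0.0097
grip_force: 20.0
```

```bash
python3 -c "
from h import *; o=st()"
```

```text
t 38.88 p [ 0.4886 -0.0485  0.2342] yaw -0.568 q6 0.24 F [2.4 1.8 6.3] M [ 0.207 -0.031  0.121] w 0.0097 g 20.0
```

Emit:
{"op": "step_arm", "data": {
  "rows": [
    [0,0,-0.0001,0,0,-3]
  ]
}}

```text
time: 39.0
position: [0.4885, -0.0485, 0.2341]
tool_rot: [0.889, 0.458, 0.001, 0.001]
ft_force: [2.5, 1.3, 6.0]
grip_width: 0.01
grip_force: 20.0
```

```bash
python3 -c "
from h import *; o=st(); avg(3)"
```

```text
t 39.0 p [ 0.4885 -0.0485  0.2341] yaw -0.62 q6 0.29 F [2.5 1.3 6. ] M [ 0.163 -0.134  0.121] w 0.01 g 20.0
Mz [0.12 0.12 0.02] mean 0.086 Fz 5.5
n 331 slope x,y [-0.0012  0.0018] +- [0.0046 0.0033] zc 0.0447 corners 1..4 mm [44.7 44.6 44.7 44.8]
```

Emit:
{"op": "step_arm", "data": {
  "rows": [
    [0,0,-0.0001,0,0,-3]
  ]
}}

```text
time: 39.28
position: [0.4885, -0.0485, 0.2341]
tool_rot: [0.901, 0.435, 0.001, 0.001]
ft_force: [1.5, 1.9, 7.2]
grip_width: 0.0097
grip_force: 20.0
```

```bash
python3 -c "
from h import *; o=st()"
```

```text
t 39.27 p [ 0.4885 -0.0485  0.2341] yaw -0.671 q6 0.34 F [1.5 1.9 7.2] M [ 0.247 -0.07   0.172] w 0.0097 g 20.0
```

Emit:
{"op": "step_arm", "data": {
  "rows": [
    [0,0,-0.0001,0,0,-3]
  ]
}}

```text
time: 39.4
position: [0.4885, -0.0485, 0.2341]
tool_rot: [0.912, 0.411, 0.001, 0.001]
ft_force: [1.3, 2.1, 6.9]
grip_width: 0.0097
grip_force: 20.0
```

```bash
python3 -c "
from h import *; o=st()"
```

```text
t 39.4 p [ 0.4885 -0.0485  0.2341] yaw -0.724 q6 0.4 F [1.3 2.1 6.9] M [ 0.267 -0.041  0.238] w 0.0097 g 20.0
```

Emit:
{"op": "step_arm", "data": {
  "rows": [
    [0,0,-0.0001,0,0,-3]
  ]
}}

```text
time: 39.52
position: [0.4885, -0.0485, 0.2341]
tool_rot: [0.922, 0.387, 0.001, 0.001]
ft_force: [1.3, 2.5, 8.4]
grip_width: 0.01
grip_force: 20.0
```

```bash
python3 -c "
from h import *; o=st(); avg(3)"
```

```text
t 39.52 p [ 0.4885 -0.0485  0.2341] yaw -0.776 q6 0.45 F [1.3 2.5 8.4] M [ 0.205 -0.073  0.25 ] w 0.01 g 20.0
Mz [0.25 0.2  0.16] mean 0.202 Fz 7.8
n 332 slope x,y [0.0056 0.0036] +- [0.0045 0.003 ] zc 0.0445 corners 1..4 mm [44.9 44.6 44.1 44.4]
```

Emit:
{"op": "step_arm", "data": {
  "rows": [
    [0,0,0.0005,0,0,-3]
  ]
}}

```text
time: 39.8
position: [0.4885, -0.0485, 0.2341]
tool_rot: [0.932, 0.363, 0.001, 0.001]
ft_force: [2.7, 1.4, -0.4]
grip_width: 0.0095
grip_force: 20.0
```

```bash
python3 -c "
from h import *; o=st()"
```

```text
t 39.8 p [ 0.4885 -0.0485  0.2341] yaw -0.828 q6 0.5 F [ 2.7  1.4 -0.4] M [ 0.182 -0.271  0.253] w 0.0095 g 20.0
```

Emit:
{"op": "step_arm", "data": {
  "rows": [
    [0,0,0,0,0,-2.5]
  ]
}}

```text
time: 39.92
position: [0.4886, -0.0485, 0.2341]
tool_rot: [0.939, 0.343, 0.001, 0.001]
ft_force: [1.9, 1.9, 1.7]
grip_width: 0.01
grip_force: 20.0
```

```bash
python3 -c "
from h import *; o=st(); avg(4)"
```

```text
t 39.92 p [ 0.4886 -0.0485  0.2341] yaw -0.871 q6 0.54 F [1.9 1.9 1.7] M [ 0.266 -0.206  0.294] w 0.01 g 20.0
Mz [0.29 0.24 0.27 0.25] mean 0.263 Fz 2.7
n 332 slope x,y [0.0096 0.0032] +- [0.0047 0.003 ] zc 0.0445 corners 1..4 mm [45.1 44.8 43.9 44.2]
```

Emit:
{"op": "step_arm", "data": {
  "rows": [
    [0,0,0,0,0,0],
    [0,0,0,0,0,0],
    [0,0,0.045,0,0,0],
    [0.0208,0.0075,0,0,0,9.3],
    [0.0208,0.0075,0,0,0,9.3],
    [0.0208,0.0076,0,0,0,9.3],
    [0.0208,0.0076,0,0,0,9.3],
    [0,0,0,0,0,0],
    [0,0,0,0,0,0],
    [0,0,-0.0445,0,0,0],
    [0,0,0,0,0,0],
    [0,0,0,0,0,0]
  ],
  "jaw": 0.04
}}

```text
time: 41.62
position: [0.5709, -0.0186, 0.2348]
tool_rot: [0.782, 0.624, -0.0, -0.0]
ft_force: [0.3, -0.1, 1.3]
grip_width: 0.0405
grip_force: 0.0
```

Emit:
{"op": "step_arm", "data": {
  "rows": [
    [0,0,0,0,0,0],
    [0,0,0,0,0,0],
    [0,0,0,0,0,0],
    [0,0,0,0,0,0],
    [0,0,0,0,0,0]
  ],
  "jaw": 0,
  "squeeze": 20
}}

```text
time: 42.25
position: [0.5716, -0.0184, 0.2347]
tool_rot: [0.781, 0.625, 0.0, 0.001]
ft_force: [0.3, 0.4, 2.4]
grip_width: 0.01
grip_force: 20.0
```

```bash
python3 -c "
from h import *; o=st()"
```

```text
t 42.25 p [ 0.5716 -0.0184  0.2347] yaw -0.221 q6 -0.01 F [0.3 0.4 2.4] M [-0.065 -0.119  0.247] w 0.01 g 20.0
```

Emit:
{"op": "step_arm", "data": {
  "rows": [
    [0,0,0,0,0,-1.5],
    [0,0,0,0,0,-1.5]
  ]
}}

```text
time: 42.5
position: [0.5717, -0.0184, 0.2347]
tool_rot: [0.798, 0.603, 0.001, 0.001]
ft_force: [1.4, -1.3, 4.2]
grip_width: 0.0103
grip_force: 20.0
```

```bash
python3 -c "
from h import *; o=st(); avg(4)"
```

```text
t 42.5 p [ 0.5717 -0.0184  0.2347] yaw -0.276 q6 0.05 F [ 1.4 -1.3  4.2] M [-0.088 -0.148  0.321] w 0.0103 g 20.0
Mz [0.32 0.3  0.38 0.31] mean 0.327 Fz 4.4
n 122 slope x,y [-0.0106 -0.0039] +- [0.0057 0.0077] zc 0.0445 corners 1..4 mm [43.9 44.2 45.2 44.8]
```

Emit:
{"op": "step_arm", "data": {
  "rows": [
    [0,0,0,0,0,0],
    [0,0,0,0,0,0],
    [0,0,0.045,0,0,0],
    [0.0058,-0.0167,0,0,0,-8.9],
    [0.0058,-0.0167,0,0,0,-8.9],
    [0.0058,-0.0167,0,0,0,-8.9],
    [0.0059,-0.0167,0,0,0,-8.9],
    [0.0059,-0.0166,0,0,0,-8.9],
    [0,0,0,0,0,0],
    [0,0,-0.0455,0,0,0],
    [0,0,0,0,0,0],
    [0,0,0,0,0,0]
  ],
  "jaw": 0.04
}}

```text
time: 44.2
position: [0.6003, -0.1012, 0.2342]
tool_rot: [0.966, 0.258, -0.0, -0.0]
ft_force: [-0.3, -0.1, 0.6]
grip_width: 0.0398
grip_force: 0.0
```

Emit:
{"op": "step_arm", "data": {
  "rows": [
    [0,0,0,0,0,0],
    [0,0,0,0,0,0],
    [0,0,0,0,0,0],
    [0,0,0,0,0,0],
    [0,0,0,0,0,0]
  ],
  "jaw": 0,
  "squeeze": 20
}}

```text
time: 44.82
position: [0.6007, -0.1022, 0.2343]
tool_rot: [0.966, 0.257, 0.0, 0.001]
ft_force: [-0.2, -0.9, 1.9]
grip_width: 0.01
grip_force: 20.0
```

```bash
python3 -c "
from h import *; o=st()"
```

```text
t 44.83 p [ 0.6007 -0.1022  0.2343] yaw -1.05 q6 0.7 F [-0.2 -0.9  1.9] M [-0.359  0.115  0.196] w 0.01 g 20.0
```

Emit:
{"op": "step_arm", "data": {
  "rows": [
    [0,0,0,0,0,-1.5],
    [0,0,0,0,0,-1]
  ]
}}

```text
time: 45.08
position: [0.6007, -0.1021, 0.2342]
tool_rot: [0.972, 0.235, 0.0, 0.001]
ft_force: [0.3, -2.9, 3.2]
grip_width: 0.0099
grip_force: 20.0
```

```bash
python3 -c "
from h import *; o=st(); avg(4)"
```

```text
t 45.08 p [ 0.6007 -0.1021  0.2342] yaw -1.096 q6 0.74 F [ 0.3 -2.9  3.2] M [-0.473  0.2    0.28 ] w 0.0099 g 20.0
Mz [0.28 0.33 0.26 0.29] mean 0.291 Fz 4.3
n 414 slope x,y [ 0.0033 -0.0081] +- [0.0026 0.0026] zc 0.0446 corners 1..4 mm [44.4 45.1 44.8 44.1]
```

Emit:
{"op": "step_arm", "data": {
  "rows": [
    [0,0,0,0,0,0],
    [0,0,0,0,0,0],
    [0,0,0.045,0,0,0],
    [-0.0206,-0.007,0,0,0,9.4],
    [-0.0206,-0.007,0,0,0,9.4],
    [-0.0206,-0.0071,0,0,0,9.4],
    [-0.0206,-0.0071,0,0,0,9.3],
    [0,0,0,0,0,0],
    [0,0,0,0,0,0],
    [0,0,-0.0455,0,0,0],
    [0,0,0,0,0,0],
    [0,0,0,0,0,0]
  ],
  "jaw": 0.04
}}

```text
time: 46.78
position: [0.5187, -0.1299, 0.2337]
tool_rot: [0.845, 0.535, 0.0, 0.0]
ft_force: [1.1, 0.3, -0.5]
grip_width: 0.0402
grip_force: 0.0
```

Emit:
{"op": "step_arm", "data": {
  "rows": [
    [0,0,0,0,0,0],
    [0,0,0,0,0,0],
    [0,0,0,0,0,0],
    [0,0,0,0,0,0],
    [0,0,0,0,0,0]
  ],
  "jaw": 0,
  "squeeze": 20
}}

```text
time: 47.4
position: [0.5185, -0.1302, 0.2337]
tool_rot: [0.844, 0.536, 0.0, 0.001]
ft_force: [1.0, -0.9, 3.3]
grip_width: 0.0102
grip_force: 20.0
```

Emit:
{"op": "step_arm", "data": {
  "rows": [
    [0,0,0,0,0,-1.5]
  ]
}}

```text
time: 47.52
position: [0.5185, -0.1302, 0.2337]
tool_rot: [0.852, 0.524, 0.0, 0.001]
ft_force: [0.9, -0.6, 3.8]
grip_width: 0.0104
grip_force: 20.0
```

```bash
python3 -c "
from h import *; o=st(); avg(3)"
```

```text
t 47.52 p [ 0.5185 -0.1302  0.2337] yaw -0.467 q6 0.01 F [ 0.9 -0.6  3.8] M [-0.067 -0.106  0.366] w 0.0104 g 20.0
Mz [0.37 0.36 0.32] mean 0.349 Fz 4.5
n 511 slope x,y [0.0027 0.0003] +- [0.0025 0.0022] zc 0.0447 corners 1..4 mm [44.8 44.8 44.5 44.6]
```

C is at 0.35 N·m, about 37 N, so it is snug. Releasing, lifting clear and moving off for a last check.

Emit:
{"op": "step_arm", "data": {
  "rows": [
    [0,0,0,0,0,0],
    [0,0,0,0,0,0],
    [0,0,0.05,0,0,0],
    [0,0,0.06,0,0,0],
    [-0.03,-0.05,0.03,0,0,0],
    [-0.03,-0.05,0,0,0,0],
    [0,-0.06,0,0,0,0],
    [0,-0.06,0,0,0,0],
    [0,0,0,0,0,0],
    [0,0,0,0,0,0]
  ],
  "jaw": 0.04
}}

```text
time: 48.92
position: [0.4587, -0.3471, 0.3707]
tool_rot: [0.852, 0.524, -0.0, -0.002]
ft_force: [-0.6, 0.7, 0.2]
grip_width: 0.0402
grip_force: 0.0
```

```bash
python3 -c "
from h import *; o=st(); look(); look()
from rig import *
c=camera('side'); i=c['pixels'][150:350,190:390]; cv2.imwrite('pics/end.png',cv2.resize(i,None,fx=3,fy=3,interpolation=cv2.INTER_CUBIC))
"
```

```text
t 48.92 p [ 0.4587 -0.3471  0.3707] yaw -0.468 q6 -0.37 F [-0.6  0.7  0.2] M [-0.089  0.138  0.002] w 0.0402 g 0.0
top n 399 slope x,y [-0.0076  0.0041] +- [0.0079 0.0048] zc 0.0441 corners 1..4 mm [44.  43.6 44.3 44.6]
side n 518 slope x,y [-0.0032 -0.0045] +- [0.0025 0.0023] zc 0.0447 corners 1..4 mm [44.3 44.7 45.  44.6]
top n 400 slope x,y [-0.0015  0.0028] +- [0.0072 0.0046] zc 0.0437 corners 1..4 mm [43.8 43.5 43.7 43.9]
side n 522 slope x,y [0.0035 0.0022] +- [0.0025 0.0023] zc 0.0447 corners 1..4 mm [45.  44.8 44.5 44.7]
```

View pics/end.png

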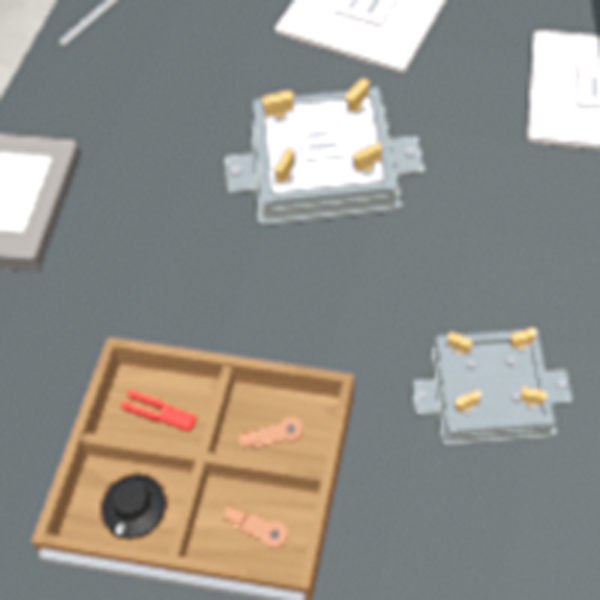

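The picture shows the cover flat in its rim at about (325,145) with all four screws in. The drawer parts at (200,470) haven't moved, and the gripper is clear. Handing in.

```bash
python3 -c "
from rig import *; print(hand_in())"
```

```text
the job is handed in; nothing more can be done
None
```

I tightened the four screws crosswise in two rounds and handed the job in at about 49 s. By measured moment each screw presses on the cover with roughly 30–37 N, the cover measured flat within camera noise, and the drawer parts did not move. The hand-in gave no verdict.

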